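# Restock and cap the sauce-pot dispenser of a night-market stall

## Robot

A 6-joint arm with a two-finger parallel gripper is mounted at the origin on the work surface. World frame = base frame: x ahead of the robot, y to its left, z up, the work surface at z = 0. Lengths are in mm, angles in degrees, forces in N, time in s.
With the tool pointing down it reaches from about 300 to 850 mm from the base axis. Payload 4.2 kg.
Tool frame: the origin (TCP) lies on the centre line of the jaws, within the pads' length; the fingertips stand 14 mm ahead of it and the grasp point (between the pads) lies 5 mm behind it (env.finger_overhang is the z of the fingertips in the tool frame, in mm); z points along the fingers, y is the line along which they close (so a half turn about z gives the same grasp; the last joint's range is limited). The gripper opens to 91 mm and grips with 3 to 60 N. Pads are 32 mm wide; open, the fingers measure 118 mm over their backs; the gripper's body (76 mm by 178 mm) begins 60 mm behind the grasp point.
Start: joints at [69.5, 18.312, 89.639, -0, 72.044, -1.146], TCP at [190.564, 542.519, 227.976] pointing down, gripper open.
Joint ranges: [-177.97, 177.97], [-48.28, 115.42], [12.27, 149.76], [-77.06, 257.06], [2.81, 150.46], [-146.56, 146.56]. Speed limits (degrees/s): [147.25, 147.25, 180, 180, 180, 180].

## Interface

Orientations are given as [roll, pitch, yaw] about the fixed x, y, z axes, in that order (R = Rz(yaw) Ry(pitch) Rx(roll)).
In Python, from workcell import sensors, viewer, env gives the robot as it stands. The module is installed in compiled form; this text tells all that it offers.
- The arm moves only by the tool step_arm, never from a script. Its argument "plan" is one flat list of numbers, 6 for each row, row after row: the shift along the tool's x, y, z in cm, then the turn, a rotation vector about the tool's x, y, z in rad. In form: [x, y, z, wx, wy, wz, x, y, z, wx, wy, wz, ...]. A call has 1 to 5 rows; each row shifts and turns the commanded pose from where the row before left it, along the tool's axes as they then stand; what a row does not reach is not made up. A row lasts 1/12 s, in which the tool goes at most 41.7 mm and 7.16 degrees, less where a joint would pass 70% of its speed; a pose out of reach is approached as far as the arm can. A call is refused whole if a number of a shift passes 4.17 or a number of a turn 0.125, either way. A call with a gripper value outside its range is refused whole. "hand" is the finger opening in cm, from 0 to 9.12, set as the call begins (left out, the last holds). The fingers move at their own pace and stop on an object; "newtons" is the grip in N (left out, the last holds). Time passes only in rows, so rows that do not move let the fingers close. It gives the time, the measured TCP pose, the force, the opening and the grip force at its end, in the units of the state.
- sensors.state(): the state, without advancing time (a new reading comes with each control period).
- viewer.grab_frame(name): name is "scene" or "top" or "wrist"; returns a dict with "img" (420x560x3 uint8, red, green, blue), "fx", "fy", "cx", "cy" (pixels), "position" and "attitude" of the camera in the world. Camera axes: x right, y down, z forward; pixel columns grow to the right and rows downward; lengths in mm; the calibration is good to about 2 mm. A picture is of the moment at which its call begins. There is no depth.
- env.job_done(): hands the job in; it is judged then, once.
Trained networks look in a picture, given as the dict that the camera call returned (one of the last four; its "shot" number tells which), for a name from the list of things; names that differ only in an ending like _2 or _b are one class to them, and where a whole thing is asked for, a point or a joint stands for the part that bears it (a point fixed in the world has none). Each returns a list of dicts, best first, with "score" (0 to 1); they miss things now and then, are a little off and sometimes report something else, mostly with a low value. They report only what shows in the picture. A call takes as long as a camera call. They do not tell look-alikes from the thing itself.
- viewer.boxes_of(name, picture): "location" ([column, row] in pixels, amid what is visible of it).
- viewer.pinpoint(name, picture): "location" ([column, row] in pixels: a listed point, or the origin of a listed thing).
The state is a dict: "time_s": time; "qpos": joint angles; "qvel": joint speeds; "effort": joint torques, N m; "ee_pos": TCP position; "ee_rot": TCP orientation; "force": force on the tool from outside, world axes, zero at the start; "torque": the same for the moment, N m; "gripper_width": finger opening in mm; "gripper_force": force on a finger pad.
Only numpy, scipy, OpenCV 4.12 (cv2) and the standard library are available. Lean on these libraries where they do the work, as an engineer would, in place of code of your own. Each camera call takes 0.05 s, during which the arm holds its last target. There are 200 camera calls.

## Task

Get the sauce pots ready for service: load every round pot, lid up, into the spring dispenser, pressing each one down until the catches snap over it, and stand every square pot flat on the floor of the steel pan. When all the round pots are loaded, close the dispenser with its keyed cover: turn it so that its teeth go in the open sides between the rods, and press it fully down until the catches hold it. Leave the bottle, grinder, shaker, cup and bowl where they are.

Things in the scene. Friction and masses are not known exactly. Their poses are not given: they have to be found in the camera images.
- round1_c (a point): round sealed sauce pot: kraft-paper body with a flat white lid, 62 mm across, 30 mm tall, about 80 g; point at its centre, 15 mm above its underside, z up through the lid. May be absent
- round2_c (a point): round sealed sauce pot: kraft-paper body with a flat white lid, 62 mm across, 30 mm tall, about 80 g; point at its centre, 15 mm above its underside, z up through the lid. May be absent
- round3_c (a point): round sealed sauce pot: kraft-paper body with a flat white lid, 62 mm across, 30 mm tall, about 80 g; point at its centre, 15 mm above its underside, z up through the lid. May be absent
- round4_c (a point): round sealed sauce pot: kraft-paper body with a flat white lid, 62 mm across, 30 mm tall, about 80 g; point at its centre, 15 mm above its underside, z up through the lid. May be absent
- square1_c (a point): square sealed sauce pot: kraft-paper body with a flat white lid, 54 x 54 mm, 30 mm tall, about 80 g; point at its centre, 15 mm above its underside, x and y along its sides, z up. May be absent
- square2_c (a point): square sealed sauce pot: kraft-paper body with a flat white lid, 54 x 54 mm, 30 mm tall, about 80 g; point at its centre, 15 mm above its underside, x and y along its sides, z up. May be absent
- square3_c (a point): square sealed sauce pot: kraft-paper body with a flat white lid, 54 x 54 mm, 30 mm tall, about 80 g; point at its centre, 15 mm above its underside, x and y along its sides, z up. May be absent
- dispenser: spring dispenser, fixed: dark base plate 150 x 120 mm (x, y), four upright steel rods 10 mm thick at x and y = +-26.5 mm, tops 195 mm above the table, round pots slide between them with 1.5 mm to spare; brackets at x = +-48 to 58 mm, 190 mm tall, carry the catches. The +y and -y sides are open (43 mm between rods) and have room for fingers. Origin under its centre
- mouth (a point): point on the dispenser's vertical axis, 170 mm above the table, level with the flat undersides of the catches; axes as the dispenser's, z up. A pot set down loosely between the rods stays on the catches, its underside about 13 mm above this point; it must be pressed on until its lid is below this point
- catch_tip (a point): tip of one of the two dark sprung catches (26 mm wide, at +x and -x of the dispenser), 26 mm from its axis, at their flat underside. From 3 mm above that they slope back to 32 mm from the axis at 15 mm above. A pot pressed down pushes them aside (about 5 to 15 N with the platform's spring); once it is below they snap back over its edge and hold it
- platform (a joint): how far the dispenser's sprung platform (58 mm disc) has sunk, m: 0 = empty, its top 3 mm below mouth; it can sink 145 mm; its spring pushes up with 2.1 N plus 35 N per m sunk. The pile stands pressed up against the catches, so it sinks by 30 mm more for each round pot caught
- cover_c (a point): keyed cover: aluminium disc 62 mm across, 10 mm thick, two flat teeth 38 mm wide out to 42 mm from the centre at +y and -y; black grip bar on top, 30 mm along x, 14 mm thick along y, top 38 mm above the underside. Point on its axis 24 mm above the underside, z up. Fits between the rods only with its teeth in the open y sides (either way round, 2.5 mm to spare). Home: point 14 mm above mouth
- pan_in (a point): open steel pan, fixed, 240 x 140 mm (x, y) outside, 50 mm tall, walls 4 mm; point at the centre of its inner floor, 4 mm above the table, x along the long side
- shaker: bystander: small steel shaker, 42 mm across, 56 mm tall; origin under its centre
- dip_cup: bystander: small white dip cup, 60 mm across, 35 mm tall; origin under its centre
- grinder: bystander: green pepper grinder, 54 mm across, 165 mm tall; origin under its centre
- soy: bystander: brown bottle, 64 mm across, 200 mm tall; origin under its centre
- bowl: bystander: kraft-paper bowl, 100 mm across, 50 mm tall; origin under its centre
Not all that is in view belongs to the job. Leave any pink look-alike of the part that bears round1_c alone. Leave any blue look-alike of the part that bears square1_c alone.

How it is judged:
By the outcome, as a careful person would: the job done as asked, in the order asked, and still so for the second after the job is handed in, with the robot touching nothing.
Of round1, round2, round3, round4 only 3 to 4 are there at a start; the rules pass over those that are not, and their reading is None.
Of square1, square2, square3 only 2 to 3 are there at a start; the rules pass over those that are not, and their reading is None.
At some moment in a run one of round1, round2, round3, round4, square1, square2, square3, cover may be knocked a few centimetres aside while the robot is not near it.
Once in a run the grip may slacken for a moment while it holds something.
It also fails if it takes over 210 s, if anything falls off the work surface, if the arm or the gripper's body presses on something with over 40 N, if the wrist force passes 120 N, or if a joint passes its speed limit or range.

## Working session

There is one attempt and no reset: what is moved stays moved. The work goes in short steps, Python scripts to look and compute and a tool call to move; the robot and the scene stay as the last step left them, time stands still between calls to the robot, and variables do not carry over. Pictures are saved under pics/ and viewed, at most 14 in all, crops included, and the job is handed in when it is done.

Besides the shell and the picture viewer there is one more tool, called after "Request:" as a command line: name --argument value ..., lists and objects as JSON in quotes. step_arm: Moves the arm, as the interface text tells. Its arguments: {"type":"object","properties":{"plan":{"type":"array","items":{"type":"number"}},"hand":{"type":"number"},"newtons":{"type":"number"}},"required":["plan"]}

```bash
mkdir -p pics; cat > h.py <<'E'
import numpy as np, cv2
from scipy.spatial.transform import Rotation as R
from workcell import sensors, viewer, env
def att(p):
    a=np.array(p["attitude"],float)
    return a if a.shape==(3,3) else R.from_euler('xyz',a,degrees=True).as_matrix()
def ray(p,uv,z):
    d=att(p)@np.array([(uv[0]-p["cx"])/p["fx"],(uv[1]-p["cy"])/p["fy"],1]);o=np.array(p["position"],float)
    return (o+d*(z-o[2])/d[2]).round(1)
def proj(p,X):
    c=att(p).T@(np.array(X,float)-p["position"]);return np.array([p["fx"]*c[0]/c[2]+p["cx"],p["fy"]*c[1]/c[2]+p["cy"]]).round(1)
def save(p,n): cv2.imwrite(f"pics/{n}.png",p["img"][:,:,::-1])
def find(p,name,z,f="pinpoint",ms=.2):
    for r in getattr(viewer,f)(name,p):
        if r["score"]>ms: print(name,f,round(r["score"],2),np.round(r["location"]),ray(p,r["location"],z)[:2])
E
python3 - <<'E'
from h import *
print(sensors.state())
for n in("top","scene"):
    p=viewer.grab_frame(n);save(p,n+"0");print(n,p["position"],p["attitude"],p["fx"])
    for nm,z in(("round1_c",15),("square1_c",15),("mouth",170),("dispenser",0),("cover_c",24),("pan_in",4),("shaker",0),("dip_cup",0),("grinder",0),("soy",0),("bowl",0),("catch_tip",170)): find(p,nm,z)
E
```

```text
{'time_s': 0.0, 'qpos': array([ 6.95003656e+01,  1.83515276e+01,  8.97056651e+01, -1.98666441e-03,
        7.20437182e+01, -1.14599364e+00]), 'qvel': array([-0.09902085,  0.03016018, -0.05755127, -0.01081468, -0.02584966,
        0.03457011]), 'effort': array([-9.02865977e-04, -4.12470031e+01, -2.31975961e+01,  7.28112459e-02,
        4.56975179e-02, -1.38709120e-04]), 'ee_pos': array([190.39738479, 542.05879232, 227.12641719]), 'ee_rot': array([-1.79899071e+02, -1.29782731e-04,  1.60646973e+02]), 'force': array([-0.34234673, -0.31556216, -0.01187724]), 'torque': array([ 0.02158646, -0.02401181,  0.02978066]), 'gripper_force': 0.0, 'gripper_width': 90.82040297552219}
top [ 335.16249027  -16.15241458 1266.35110622] [-169.4861201     0.22098263  -90.97282337] 463.5388441785763
round1_c pinpoint 0.88 [246. 180.] [656.3  85.3]
round1_c pinpoint 0.83 [264. 140.] [771.8  34.7]
square1_c pinpoint 0.93 [155. 257.] [447.  330.9]
square1_c pinpoint 0.23 [371. 149.] [ 740.1 -267.2]
mouth pinpoint 0.9 [161. 190.] [597.2 279. ]
dispenser pinpoint 0.91 [175. 204.] [595.3 284.7]
cover_c pinpoint 0.
[... 1042 characters left out ...]
96 [357. 194.] [598.4 288.4]
cover_c pinpoint 0.87 [264. 200.] [425.6  86.2]
cover_c pinpoint 0.47 [276. 313.] [ 667.6 -159.8]
pan_in pinpoint 0.85 [159. 334.] [ 504.2 -338.4]
pan_in pinpoint 0.74 [267. 203.] [426.1  97.9]
shaker pinpoint 0.81 [234. 232.] [427.7 -33.9]
shaker pinpoint 0.6 [271. 176.] [357.3 197.5]
shaker pinpoint 0.47 [357. 197.] [604.2 278.7]
dip_cup pinpoint 0.89 [271. 178.] [364.8 189.4]
dip_cup pinpoint 0.67 [275. 387.] [ 755.1 -270. ]
grinder pinpoint 0.75 [395. 252.] [779.5 167.2]
grinder pinpoint 0.45 [329. 328.] [ 768.2 -106.5]
soy pinpoint 0.8 [330. 329.] [ 769.8 -107.4]
bowl pinpoint 0.97 [274. 390.] [ 757.5 -275.3]
catch_tip pinpoint 0.43 [373. 153.] [630.3 267.9]
```

View pics/top0.png

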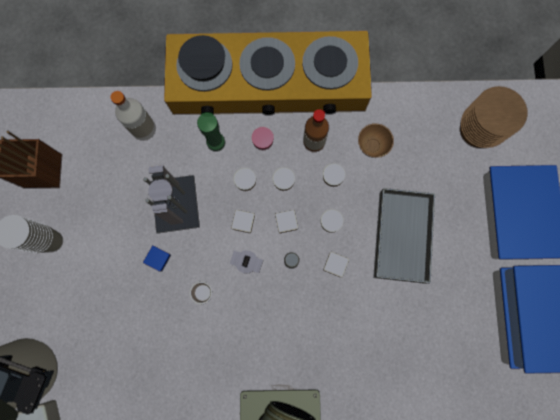

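View pics/scene0.png

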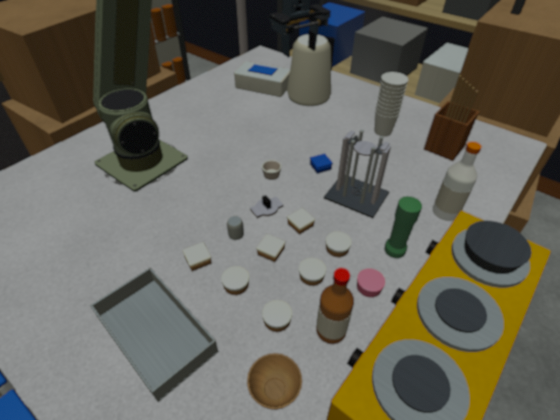

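```bash
cat >> h.py <<'E'
def white(p,thr=175,amin=60,amax=2500,z=30):
    im=p["img"].astype(int);m=((im.min(2)>thr)&(im.max(2)-im.min(2)<40)).astype(np.uint8)
    out=[]
    for c in cv2.findContours(m,cv2.RETR_EXTERNAL,cv2.CHAIN_APPROX_NONE)[0]:
        a=cv2.contourArea(c)
        if amin<a<amax:
            w=np.array([ray(p,q[0],z)[:2] for q in c],np.float32)
            (x,y),(s,t),an=cv2.minAreaRect(w);(cx,cy),r=cv2.minEnclosingCircle(w)
            M=cv2.moments(w);print("blob px",np.round(c.mean((0,1))),"xy",[round(x,1),round(y,1)],"cen",[round(M['m10']/M['m00'],1),round(M['m01']/M['m00'],1)],"side",round(s),round(t),"ang",round(an,1),"A/circ",round(M['m00']/(np.pi*r*r),2))
E
python3 - <<'E'
from h import *
p=viewer.grab_frame("top");print(p["img"][179,245],p["img"][190,262],p["img"][222,243],p["img"][240,300]);white(p,amin=100)
q=viewer.grab_frame("scene");print(q["img"][243,338],q["img"][260,350]);white(q,amin=100)
im=cv2.resize(p["img"][125:295,140:440],None,fx=2.6,fy=2.6,interpolation=cv2.INTER_CUBIC);cv2.imwrite("pics/c.png",im[:,:,::-1])
E
```

```text
[152 154 161] [138 138 143] [151 153 161] [139 139 144]
[153 158 153] [141 143 143]
```

View pics/c.png

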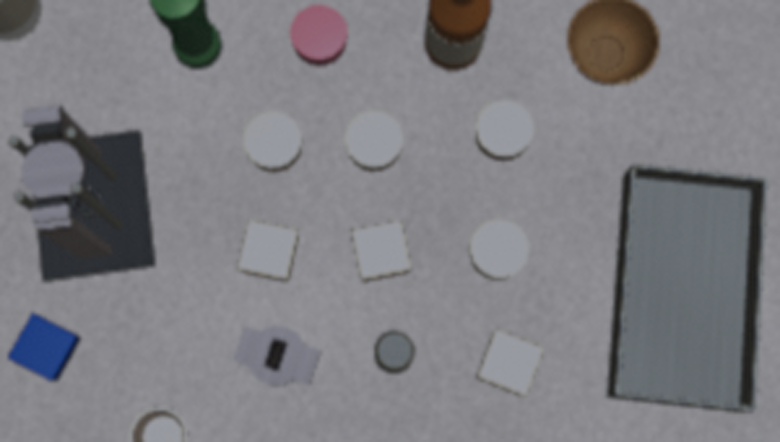

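```bash
cat >> h.py <<'E'
def lids(p,z=30,amin=150,amax=3000,thr=None):
    im=cv2.bilateralFilter(p["img"],7,25,5);g=im.min(2)
    bg=np.median(g);t=thr or bg+7
    m=cv2.morphologyEx(((g>t)&(im.max(2)-g<35)).astype(np.uint8),cv2.MORPH_OPEN,np.ones((5,5)))
    for c in cv2.findContours(m,cv2.RETR_EXTERNAL,cv2.CHAIN_APPROX_NONE)[0]:
        a=cv2.contourArea(c)
        if amin<a<amax:
            w=np.array([ray(p,q[0],z)[:2] for q in c],np.float32)
            (x,y),(s,t),an=cv2.minAreaRect(w);M=cv2.moments(w)
            print("px",np.round(c.mean((0,1))),"xy",[round(x,1),round(y,1)],"cen",[round(M['m10']/M['m00'],1),round(M['m01']/M['m00'],1)],"side",round(s),round(t),"ang",round(an,1),"fill",round(M['m00']/s/t,2))
E
python3 - <<'E'
from h import *
p=viewer.grab_frame("top");lids(p,thr=146)
for n,u in dict(R1=(245,178.8),R2=(283.8,178.5),R3=(334.2,174.2),R4=(332.3,220.8),S1=(243.5,221.2),S2=(286.9,220.8),S3=(336.2,263.8)).items(): print(n,ray(p,u,30)[:2])
print("disp corners",[ray(p,(140+a/2.6,125+b/2.6),8)[:2] for a,b in((43,281),(155,264),(141,131))])
print("pan corners",[ray(p,(140+a/2.6,125+b/2.6),50)[:2] for a,b in((630,168),(764,180),(752,411),(610,397))])
E
```

```text
px [336. 264.] xy [420.0, -155.6] cen [419.9, -155.4] side 49 48 ang 67.1 fill 0.88
px [ 12. 231.] xy [524.3, 710.9] cen [523.9, 713.6] side 84 73 ang 5.4 fill 0.83
px [286. 220.] xy [539.2, -25.1] cen [539.3, -25.0] side 49 48 ang 9.9 fill 0.89
px [242. 220.] xy [541.4, 93.3] cen [541.6, 93.1] side 48 48 ang 77.6 fill 0.9
px [332. 220.] xy [538.4, -148.9] cen [538.7, -148.8] side 54 55 ang 88.3 fill 0.82
px [284. 178.] xy [659.1, -21.3] cen [659.1, -20.3] side 55 54 ang 89.0 fill 0.81
px [244. 178.] xy [661.1, 88.7] cen [660.5, 88.2] side 55 54 ang 89.0 fill 0.81
px [334. 173.] xy [668.0, -159.2] cen [668.2, -158.9] side 55 54 ang 89.0 fill 0.82
R1 [657.3  86. ]
R2 [656.2 -20.7]
R3 [ 665.9 -159.6]
R4 [ 536.1 -149.6]
S1 [539.2  90.3]
S2 [538.3 -27. ]
S3 [ 420.3 -155.7]
disp corners [array([514.1, 330.6]), array([530.1, 212.8]), array([675.4, 230.1])]
pan corners [array([ 615.5, -285. ]), array([ 600.3, -422.5]), array([ 365. , -392.5]), array([ 381.3, -251.8])]
```

Request:
step_arm --plan '[0,0,-1,0,0,-0.114,0,0,-1,0,0,-0.114,0,0,-1,0,0,-0.114,0,0,-1,0,0,-0.114]'

```text
time_s: 1.78
ee_pos: [190.5, 542.5, 268.4]
ee_rot: [-180.0, -0.0, -172.9]
force: [0.4, 0.2, -0.0]
gripper_width: 91.0
gripper_force: 0.0
```

Request:
step_arm --plan '[-3.1,-2.56,-0.5,0,0,0,-3.1,-2.56,-0.5,0,0,0,-3.1,-2.56,-0.5,0,0,0,-3.1,-2.56,-0.5,0,0,0]'

```text
time_s: 2.12
ee_pos: [326.8, 454.5, 288.3]
ee_rot: [180.0, 0.0, -173.2]
force: [0.4, 1.3, 0.1]
gripper_width: 91.1
gripper_force: 0.0
```

Request:
step_arm --plan '[-3.1,-2.56,-0.5,0,0,0,-3.1,-2.56,-0.5,0,0,0,-3.1,-2.56,-0.5,0,0,0,-3.1,-2.56,-0.5,0,0,0]'

```text
time_s: 2.45
ee_pos: [462.4, 367.0, 308.4]
ee_rot: [180.0, 0.0, -173.2]
force: [0.1, 0.4, 0.0]
gripper_width: 91.0
gripper_force: 0.0
```

Request:
step_arm --plan '[-3.1,-2.56,-0.5,0,0,0,-3.1,-2.56,-0.5,0,0,0,-3.1,-2.56,-0.5,0,0,0,-3.1,-2.56,-0.5,0,0,0,0,0,0,0,0,0]'

```text
time_s: 2.87
ee_pos: [602.0, 276.7, 327.5]
ee_rot: [-179.8, 0.2, -173.6]
force: [-1.7, 0.5, 0.3]
gripper_width: 91.1
gripper_force: 0.0
```

```bash
python3 - <<'E'
from h import *
s=sensors.state();print(s["time_s"],s["ee_pos"],s["ee_rot"],s["force"])
p=viewer.grab_frame("wrist");save(p,"w1");print(p["position"],p["attitude"],p["fx"])
find(p,"mouth",170);find(p,"catch_tip",170);find(p,"dispenser",0)
E
```

```text
2.8667 [601.97683346 276.71727728 327.47662533] [-179.84279569    0.21109473 -173.59742562] [-1.69072675  0.49945768  0.33459479]
[519.02228619 268.30229333 483.84867717] [1.62834723e+02 1.35960509e-01 9.63861656e+01] 342.69014458101384
mouth pinpoint 0.68 [291. 194.] [599.1 283.9]
catch_tip pinpoint 0.59 [289. 218.] [623.3 284.4]
dispenser pinpoint 0.63 [289. 163.] [598.9 283.4]
dispenser pinpoint 0.22 [146. 107.] [544.5  82.3]
```

View pics/w1.png

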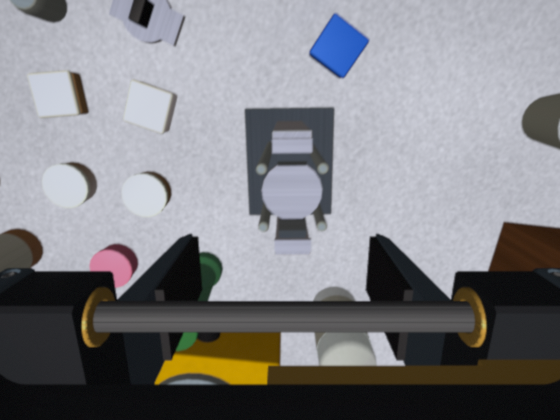

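```bash
python3 - <<'E'
from h import *
p=viewer.grab_frame("wrist");np.savez("w1.npz",**{k:p[k] for k in p if k!="shot"})
im=cv2.resize(p["img"][95:260,225:355],None,fx=3.6,fy=3.6,interpolation=cv2.INTER_CUBIC)
cv2.imwrite("pics/w1c.png",im[:,:,::-1])
lids(p,thr=None); print(np.median(p["img"].min(2)))
E
```

```text
px [377. 349.] xy [861.4, 465.0] cen [862.5, 464.3] side 69 40 ang 24.4 fill 0.74
px [292. 348.] xy [877.4, 327.8] cen [874.6, 327.8] side 55 47 ang 6.2 fill 0.72
px [ 57. 242.] xy [738.7, -26.1] cen [737.8, -25.8] side 28 20 ang 87.2 fill 0.66
px [48. 99.] xy [540.8, -24.2] cen [540.9, -23.9] side 51 51 ang 10.7 fill 0.94
px [301.  97.] xy [495.0, 289.2] cen [501.3, 288.9] side 49 74 ang 6.8 fill 0.47
px [285.  78.] xy [482.5, 273.3] cen [480.1, 270.7] side 23 20 ang 4.8 fill 0.5
180.0
```

View pics/w1c.png

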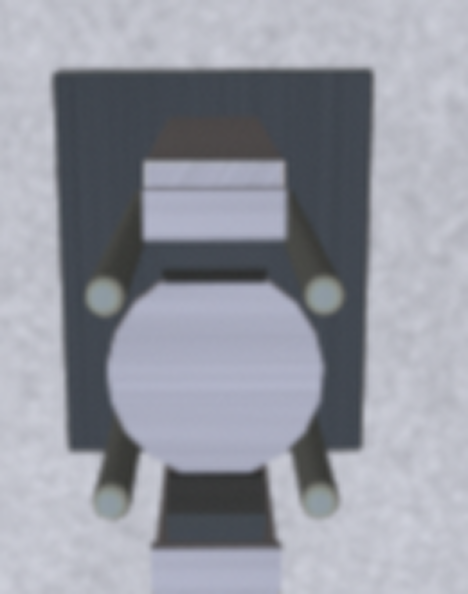

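```bash
cat >> h.py <<'E'
import sys
def go(x,y,z,yaw):
    "remaining: turn wz (rad), then shift in cm along tool axes after the turn"
    s=sensors.state();d=np.array([x,y,z])-s["ee_pos"];wz=-np.radians((yaw-s["ee_rot"][2]+180)%360-180)
    a=np.radians(yaw);t=np.array([d[0]*np.cos(a)+d[1]*np.sin(a),d[0]*np.sin(a)-d[1]*np.cos(a),-d[2]])/10
    print("at",s["ee_pos"].round(1),s["ee_rot"].round(1),"F",s["force"].round(1),"t",round(s["time_s"],1),"w",round(s["gripper_width"],1),"| turn",wz.round(3),"shift",t.round(2),"rows",np.ceil(np.linalg.norm(t)/4.1),"per row",(t/max(1,np.ceil(np.linalg.norm(t)/4.1))).round(2))
def circ(p,uv,z=30,rmm=(48,68)):
    "round lid: Hough near uv"
    g=cv2.GaussianBlur(cv2.cvtColor(p["img"],cv2.COLOR_RGB2GRAY),(3,3),0);X=ray(p,uv,z);k=p["fx"]/np.linalg.norm(X-p["position"])
    c=cv2.HoughCircles(g,cv2.HOUGH_GRADIENT,1,20,param1=60,param2=12,minRadius=int(26*k),maxRadius=int(35*k))
    c=[] if c is None else c[0]
    for q in sorted(c,key=lambda q:np.hypot(*(q[:2]-uv)))[:1]: print("circle",q.round(1),ray(p,q[:2],z)[:2],"r",round(q[2]/k,1))
E
python3 - <<'E'
from h import *
p=dict(np.load("w1.npz"))
f=lambda a,b,z:ray(p,(225+a/3.6-.5,95+b/3.6-.5),z)[:2]
r=[f(104,296,195),f(325,296,195),f(113,502,195),f(320,501,195)];print(r,np.mean(r,0))
v=r[2]-r[0]+r[3]-r[1];w=r[1]-r[0]+r[3]-r[2];print("yaw",np.degrees(np.arctan2(v[1],v[0])),np.degrees(np.arctan2(-w[0],w[1])),np.linalg.norm(v)/2,np.linalg.norm(w)/2)
b=[f(55,71,8),f(373,70,8),f(362,450,8),f(69,450,8)];print(b,np.mean(b,0))
go(657,87,250,-173.3)
E
```

```text
[array([574.6, 253.9]), array([568.3, 306.2]), array([626.5, 261. ]), array([620.2, 312.5])] [597.4 283.4]
yaw 7.35588218922793 6.921117638435016 52.33067933822381 52.28097168186527
[array([531.6, 215.9]), array([517.2, 333.4]), array([665.2, 352.2]), array([679.3, 233.7])] [598.325 283.8  ]
at [595.1 282.1 327.9] [ 180.    -0.  -173.2] F [-0.1  0.   0.2] t 3.1 w 91.2 | turn 0.003 shift [ -3.87 -20.1    7.79] rows 6.0 per row [-0.65 -3.35  1.3 ]
```

Request:
step_arm --plan '[-0.65,-3.35,1,0,0,0,-0.65,-3.35,1,0,0,0,-0.65,-3.35,1.5,0,0,0,-0.65,-3.35,2,0,0,0,-0.65,-3.35,2,0,0,0]'

```text
time_s: 3.53
ee_pos: [647.6, 119.2, 253.2]
ee_rot: [180.0, 0.1, -173.1]
force: [0.7, 0.7, -1.0]
gripper_width: 91.0
gripper_force: 0.0
```

Request:
step_arm --plan '[-0.65,-3.35,2,0,0,0,0,0,3.5,0,0,0,0,0,3,0,0,0,0,0,0,0,0,0,0,0,0,0,0,0]' --hand 8

```text
time_s: 3.95
ee_pos: [657.2, 87.5, 167.2]
ee_rot: [180.0, -0.2, -173.1]
force: [0.2, 0.2, -0.1]
gripper_width: 80.2
gripper_force: 0.0
```

```bash
python3 - <<'E'
from h import *
p=viewer.grab_frame("wrist");save(p,"w2")
find(p,"round1_c",15)
for q in [(x,y) for x in(656,) for y in (86,-21)]: u=proj(p,(*q,30));print(u);circ(p,u)
lids(p)
go(657,87,100,-173)
E
```

```text
round1_c pinpoint 0.86 [224. 308.] [780.8  41.4]
round1_c pinpoint 0.77 [286. 202.] [660.9  90.6]
[281.4 201.1]
circle [282.5 204.5  35.2] [659.1  87.3] r 31.3
[160.5 187.1]
circle [166.5 188.5  36.4] [656.7 -15.8] r 34.1
px [223. 269.] xy [728.7, 39.9] cen [729.0, 38.4] side 11 23 ang 6.8 fill 0.73
px [ 68. 192.] xy [671.4, -99.9] cen [670.7, -101.8] side 18 21 ang 86.2 fill 0.5
px [ 15. 186.] xy [672.5, -144.2] cen [671.6, -146.5] side 33 62 ang 83.5 fill 0.78
px [373. 126.] xy [581.8, 155.0] cen [581.2, 153.6] side 29 15 ang 70.3 fill 0.52
px [414. 131.] xy [585.1, 186.7] cen [582.4, 188.1] side 37 29 ang 79.5 fill 0.41
px [364.  92.] xy [556.1, 141.8] cen [557.9, 142.1] side 22 13 ang 10.4 fill 0.73
px [399.  84.] xy [547.2, 169.3] cen [547.3, 168.9] side 11 14 ang 63.0 fill 0.7
px [432.  68.] xy [533.0, 191.2] cen [532.7, 192.4] side 11 19 ang 7.1 fill 0.68
px [404.  56.] xy [524.3, 168.3] cen [525.6, 167.9] side 30 16 ang 18.2 fill 0.48
px [384.  41.] xy [517.8, 149.8] cen [516.9, 150.2] side 16 10 ang 17.5 fill 0.59
px [16. 32.] xy [547.3, -132.1] cen [546.2, -133.3] side 29 52 ang 83.5 fill 0.78
at [659.5  87.7 170.5] [ 180.     0.2 -173.1] F [ 0.4 -0.   0.8] t 4.0 w 80.4 | turn -0.002 shift [ 0.26 -0.04  7.05] rows 2.0 per row [ 0.13 -0.02  3.52]
```

View pics/w2.png

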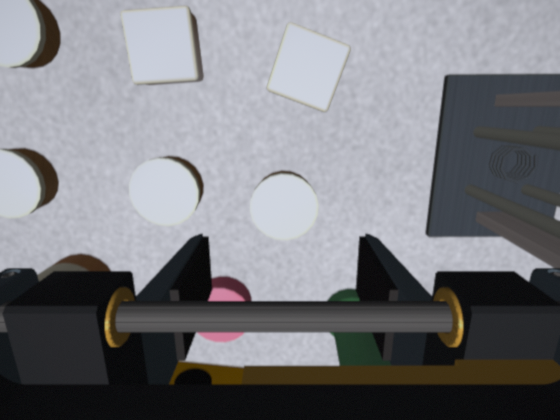

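Request:
step_arm --plan '[0,0.08,4,0,0,0,-0.05,0,4,0,0,0,-0.06,0,4,0,0,0,0,0,3.2,0,0,0,0,0,0,0,0,0]'

```text
time_s: 4.47
ee_pos: [662.0, 88.5, 16.9]
ee_rot: [180.0, 0.3, -173.1]
force: [-0.2, 1.2, 0.1]
gripper_width: 79.7
gripper_force: 0.0
```

Request:
step_arm --plan '[0,0,0,0,0,0,0,0,0,0,0,0,0,0,0,0,0,0,0,0,0,0,0,0]' --hand 5.5 --newtons 35

```text
time_s: 4.8
ee_pos: [660.7, 87.9, 17.8]
ee_rot: [180.0, 0.2, -173.2]
force: [-0.4, 0.8, 4.7]
gripper_width: 61.8
gripper_force: 35.0
```

Request:
step_arm --plan '[0,0,-3,0,0,0,0,0,-4,0,0,0,0,0,-4,0,0,0,0,0,-4,0,0,0,0,0,-4,0,0,0]'

```text
time_s: 5.22
ee_pos: [659.1, 87.2, 208.3]
ee_rot: [180.0, 0.0, -173.2]
force: [0.3, 0.4, -1.1]
gripper_width: 61.2
gripper_force: 35.0
```

Request:
step_arm --plan '[0,0,-4,0,0,0,0,0,-2,0,0,0,0,0,0,0,0,0,0,0,0,0,0,0]'

```text
time_s: 5.55
ee_pos: [659.8, 87.3, 267.6]
ee_rot: [180.0, 0.2, -173.2]
force: [0.3, 0.4, -0.8]
gripper_width: 61.3
gripper_force: 35.0
```

```bash
python3 - <<'E'
from h import *
s=sensors.state();p=viewer.grab_frame("wrist");save(p,"w3")
T=R.from_euler('xyz',s["ee_rot"],degrees=True).as_matrix()
print("tcp px",proj(p,s["ee_pos"]),"lid centre expected px",proj(p,s["ee_pos"]-T[:,2]*13))
u=proj(p,s["ee_pos"]-T[:,2]*13);circ(p,u,z=s["ee_pos"][2]+13)
C=att(p).T@T;o=T.T@(np.array(p["position"])-s["ee_pos"]);print("cam in tool",o.round(1))
go(597.7,283.6,255,-172.9)
E
```

```text
tcp px [282.5 275.4] lid centre expected px [282.4 288.5]
circle [284.5 298.5  71.4] [665.   88.9] r 34.6
cam in tool [  82.8    0.5 -156.7]
at [659.   87.2 265.4] [ 1.800e+02 -1.000e-01 -1.732e+02] F [ 0.2  0.1 -1.9] t 5.6 w 61.1 | turn -0.006 shift [ 3.65 20.25  1.04] rows 6.0 per row [0.61 3.37 0.17]
```

View pics/w3.png

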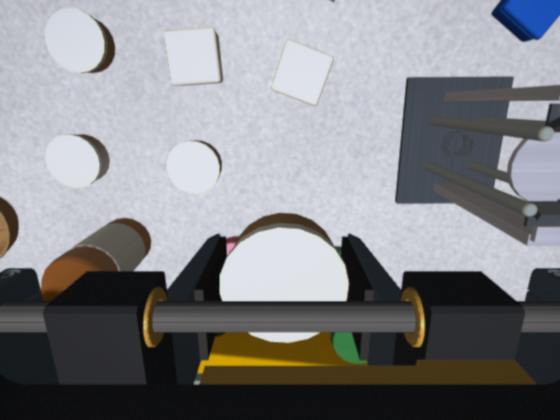

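Request:
step_arm --plan '[0.74,4.03,0,0,0,-0.006,0.74,4.03,0,0,0,0,0.74,4.03,0,0,0,0,0.74,4.03,0,0,0,0,0.74,4.03,0,0,0,0]'

```text
time_s: 6.02
ee_pos: [596.4, 283.8, 263.1]
ee_rot: [-179.9, -0.3, -172.9]
force: [0.9, 0.5, -0.5]
gripper_width: 61.3
gripper_force: 35.0
```

Request:
step_arm --plan '[0,0,3,0,0,0,0,0,0,0,0,0,0,0,0,0,0,0]'

```text
time_s: 6.27
ee_pos: [596.3, 281.9, 232.3]
ee_rot: [-179.8, -0.5, -172.8]
force: [0.3, 0.2, 0.1]
gripper_width: 61.6
gripper_force: 35.0
```

```bash
python3 - <<'E'
from h import *
s=sensors.state();p=viewer.grab_frame("wrist");save(p,"w4");t=viewer.grab_frame("scene")
im=cv2.resize(t["img"][70:230,290:450],None,fx=3.5,fy=3.5,interpolation=cv2.INTER_CUBIC)
cv2.imwrite("pics/w4.png",np.vstack([cv2.resize(p["img"],None,fx=1,fy=1)[:,:,::-1][100:400],im[:,:,::-1][50:350]]))
go(597.3,282.6,200,-172.9)
print("rods expected",[proj(p,(597.7+a*np.cos(.124)-b*np.sin(.124),283.6+a*np.sin(.124)+b*np.cos(.124),195)) for a in(-26.5,26.5) for b in(-26.5,26.5)])
E
```

```text
at [598.5 281.5 235.6] [-1.80e+02 -1.00e-01 -1.73e+02] F [ 0.   0.6 -0.8] t 6.4 w 61.6 | turn -0.001 shift [0.11 0.12 3.56] rows 1.0 per row [0.11 0.12 3.56]
rods expected [array([240.7, 207.6]), array([330.3, 207.7]), array([243.6, 287.7]), array([327. , 287.8])]
```

View pics/w4.png

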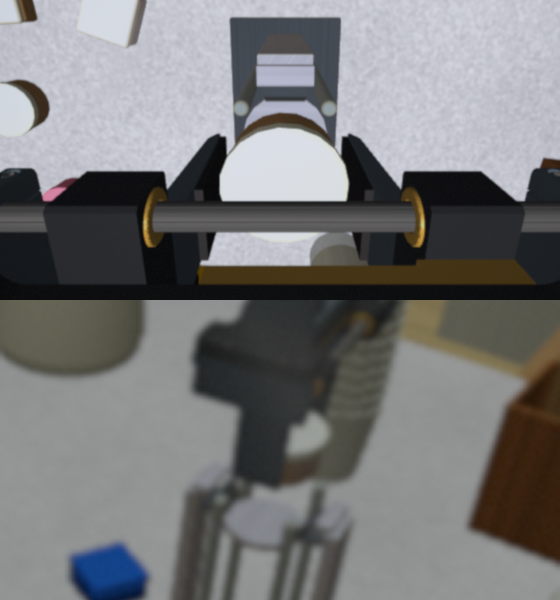

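Request:
step_arm --plan '[0,0,1,0,0,0,0,0,1,0,0,0,0,0,0.7,0,0,0,0,0,0,0,0,0,0,0,0,0,0,0]'

```text
time_s: 6.78
ee_pos: [598.0, 282.2, 208.2]
ee_rot: [-180.0, -0.1, -172.9]
force: [-0.4, 0.9, -2.1]
gripper_width: 61.3
gripper_force: 35.0
```

Request:
step_arm --plan '[0,0,0.4,0,0,0,0,0,0,0,0,0,0,0,0,0,0,0]'

```text
time_s: 7.03
ee_pos: [598.2, 282.7, 205.0]
ee_rot: [180.0, 0.0, -172.9]
force: [-0.2, 0.7, 0.3]
gripper_width: 61.6
gripper_force: 35.0
```

Request:
step_arm --plan '[0,0,0.4,0,0,0,0,0,0,0,0,0,0,0,0,0,0,0]'

```text
time_s: 7.28
ee_pos: [597.9, 282.7, 200.8]
ee_rot: [-180.0, -0.0, -172.9]
force: [0.1, 0.7, -1.2]
gripper_width: 61.7
gripper_force: 35.0
```

Request:
step_arm --plan '[0,0,0.5,0,0,0,0,0,0.5,0,0,0,0,0,0.5,0,0,0,0,0,0.5,0,0,0]'

```text
time_s: 7.62
ee_pos: [598.4, 282.9, 180.8]
ee_rot: [180.0, 0.1, -172.9]
force: [-0.2, 0.3, 2.2]
gripper_width: 61.3
gripper_force: 35.0
```

Request:
step_arm --plan '[0,0,0.6,0,0,0,0,0,0.6,0,0,0,0,0,0.6,0,0,0,0,0,0.6,0,0,0]'

```text
time_s: 7.95
ee_pos: [598.4, 282.8, 156.5]
ee_rot: [180.0, 0.0, -172.9]
force: [0.9, 1.3, 2.2]
gripper_width: 61.6
gripper_force: 35.0
```

Request:
step_arm --plan '[0,0,0.4,0,0,0,0,0,0.2,0,0,0,0,0,0,0,0,0,0,0,0,0,0,0]'

```text
time_s: 8.28
ee_pos: [598.2, 282.7, 150.8]
ee_rot: [180.0, -0.0, -172.9]
force: [1.2, -0.3, 1.9]
gripper_width: 61.6
gripper_force: 35.0
```

Request:
step_arm --plan '[0,0,0,0,0,0,0,0,0,0,0,0,0,0,0,0,0,0]' --hand 8

```text
time_s: 8.53
ee_pos: [597.7, 282.4, 150.6]
ee_rot: [-180.0, -0.1, -172.9]
force: [0.3, 0.3, 0.1]
gripper_width: 78.4
gripper_force: 0.0
```

Request:
step_arm --plan '[0,0,-3,0,0,0,0,0,-4,0,0,0,0,0,-4,0,0,0,0,-3,-2,0,0,0,0,-4,0,0,0,0]'

```text
time_s: 8.95
ee_pos: [608.6, 215.7, 287.1]
ee_rot: [179.8, 0.6, -172.6]
force: [1.3, -0.1, -0.2]
gripper_width: 80.0
gripper_force: 0.0
```

```bash
python3 - <<'E'
from h import *
p=viewer.grab_frame("wrist");t=viewer.grab_frame("scene")
im=cv2.resize(t["img"][90:230,290:450],None,fx=3.5,fy=3.5,interpolation=cv2.INTER_CUBIC)
cv2.imwrite("pics/w5.png",np.vstack([p["img"][:300,:,::-1],im[:,:,::-1][:300]]))
lids(t,thr=148);tt=viewer.grab_frame("top");lids(tt,thr=146);find(tt,"cover_c",24)
go(658,-21,170,-172.9)
E
```

```text
px [298. 403.] xy [813.6, -274.9] cen [812.7, -274.8] side 45 20 ang 85.7 fill 0.57
px [324. 386.] xy [831.3, -221.2] cen [831.0, -223.4] side 20 38 ang 27.4 fill 0.7
px [108. 365.] xy [491.9, -435.4] cen [492.0, -438.8] side 67 98 ang 67.2 fill 0.5
px [262. 346.] xy [699.3, -232.9] cen [696.4, -234.4] side 65 38 ang 51.5 fill 0.54
px [277. 312.] xy [668.2, -158.0] cen [668.8, -158.0] side 62 62 ang 89.1 fill 0.79
px [234. 276.] xy [538.0, -147.9] cen [538.5, -147.4] side 63 60 ang 39.0 fill 0.78
px [405. 269.] xy [829.0, 108.7] cen [829.5, 109.4] side 44 61 ang 55.3 fill 0.55
px [313. 267.] xy [660.3, -17.3] cen [659.2, -17.3] side 67 62 ang 38.7 fill 0.78
px [196. 252.] xy [422.6, -153.3] cen [422.6, -154.5] side 53 53 ang 68.1 fill 0.86
px [134. 257.] xy [314.8, -249.5] cen [318.7, -251.8] side 130 110 ang 61.7 fill 0.55
px [373. 234.] xy [714.8, 155.4] cen [717.3, 151.1] side 110 64 ang 85.3 fill 0.61
px [281. 220.] xy [507.6, 62.1] cen [509.8, 55.0] side 135 246 ang 4.3 fill 0.57
px [493. 196.] xy [903.2, 490.9] cen [903.8, 486.4] side 100 213 ang 1.8 fill 0.78
px [254. 176.] xy
[... 359 characters left out ...]
.0] side 94 86 ang 11.7 fill 0.61
px [256. 105.] xy [87.0, 441.6] cen [89.6, 441.9] side 158 138 ang 39.0 fill 0.77
px [445.  57.] xy [462.9, 1251.6] cen [456.7, 1253.7] side 197 98 ang 80.3 fill 0.69
px [312.  40.] xy [-95.6, 1039.5] cen [-94.7, 1038.3] side 107 117 ang 36.6 fill 0.79
px [ 28. 415.] xy [60.1, 635.8] cen [56.4, 626.3] side 93 28 ang 89.1 fill 0.63
px [189. 125.] xy [810.6, 245.9] cen [815.7, 243.7] side 73 62 ang 1.4 fill 0.65
cover_c pinpoint 0.73 [246. 260.] [436.3  83.8]
cover_c pinpoint 0.29 [332. 172.] [ 673.6 -154.4]
at [606.6 212.4 280.8] [ 180.   -0. -173.] F [ 0.4  0.7 -0.4] t 9.2 w 80.0 | turn -0.002 shift [ -2.21 -23.8   11.08] rows 7.0 per row [-0.32 -3.4   1.58]
```

View pics/w5.png

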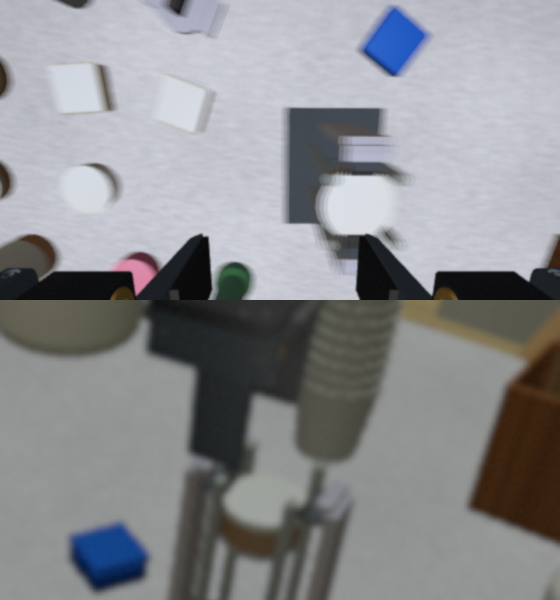

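Request:
step_arm --plan '[-0.37,-3.97,0.9,0,0,0,-0.37,-3.97,0.9,0,0,0,-0.37,-3.97,0.9,0,0,0,-0.37,-3.97,0.9,0,0,0,-0.37,-3.97,0.9,0,0,0]'

```text
time_s: 9.57
ee_pos: [649.6, 18.4, 234.5]
ee_rot: [179.9, -0.1, -172.8]
force: [1.3, 0.1, -0.5]
gripper_width: 79.6
gripper_force: 0.0
```

Request:
step_arm --plan '[-0.37,-3.97,0.9,0,0,0,0,0,3,0,0,0,0,0,2.7,0,0,0,0,0,0,0,0,0,0,0,0,0,0,0]'

```text
time_s: 9.98
ee_pos: [657.4, -19.3, 167.9]
ee_rot: [179.9, -0.3, -172.8]
force: [0.6, 0.2, 1.5]
gripper_width: 80.2
gripper_force: 0.0
```

```bash
cat >> h.py <<'E'
def near(p,xy,z=30):
    "lid near xy: flood-filled from its middle"
    im=cv2.bilateralFilter(p["img"],7,30,5);u=proj(p,(*xy,z));m=np.zeros((im.shape[0]+2,im.shape[1]+2),np.uint8)
    cv2.floodFill(im.copy(),m,(int(u[0]),int(u[1])),0,(9,)*3,(9,)*3,cv2.FLOODFILL_FIXED_RANGE|cv2.FLOODFILL_MASK_ONLY|(255<<8)|4)
    m=cv2.morphologyEx(m[1:-1,1:-1],cv2.MORPH_OPEN,np.ones((7,7)))
    c=max(cv2.findContours(m,cv2.RETR_EXTERNAL,cv2.CHAIN_APPROX_NONE)[0],key=cv2.contourArea);c=cv2.convexHull(c)
    w=np.array([ray(p,q[0],z)[:2] for q in c],np.float32);M=cv2.moments(w);r=cv2.minAreaRect(w)
    print("lid",[round(M['m10']/M['m00'],1),round(M['m01']/M['m00'],1)],"rect",np.round(r[0],1),np.round(r[1],1),round(r[2],1))
E
python3 - <<'E'
from h import *
p=viewer.grab_frame("wrist")
u=proj(p,(659,-20,30));circ(p,u);near(p,(659,-20));find(p,"round1_c",15)
go(659,-20,18,-172.9)
E
```

```text
circle [282.5 203.5  34.1] [658.3 -19.4] r 30.5
lid [660.1, -19.8] rect [660.1 -20.1] [56.9 56.5] 7.8
round1_c pinpoint 0.46 [132. 192.] [ 669.3 -159.3]
at [659.3 -19.3 171.3] [-1.800e+02  1.000e-01 -1.728e+02] F [1.3 0.4 0.3] t 10.1 w 79.7 | turn 0.002 shift [ 0.04 -0.07 15.33] rows 4.0 per row [ 0.01 -0.02  3.83]
```

Request:
step_arm --plan '[-0.05,-0.09,4,0,0,0,0,0,4,0,0,0,0,0,4,0,0,0,0,0,3.3,0,0,0,0,0,0,0,0,0]'

```text
time_s: 10.5
ee_pos: [661.1, -20.3, 17.0]
ee_rot: [-180.0, 0.2, -172.8]
force: [-0.2, 0.9, 0.2]
gripper_width: 80.1
gripper_force: 0.0
```

Request:
step_arm --plan '[0,0,0,0,0,0,0,0,0,0,0,0,0,0,0,0,0,0,0,0,0,0,0,0]' --hand 5.5

```text
time_s: 10.83
ee_pos: [659.8, -20.7, 18.5]
ee_rot: [180.0, 0.1, -172.9]
force: [-0.3, 0.2, 3.5]
gripper_width: 61.5
gripper_force: 35.0
```

Request:
step_arm --plan '[0,0,-3,0,0,0,0,0,-4,0,0,0,0,0,-4,0,0,0,0,0,-4,0,0,0,0,0,-4,0,0,0]'

```text
time_s: 11.25
ee_pos: [658.4, -21.2, 209.3]
ee_rot: [-180.0, 0.0, -172.9]
force: [2.0, -0.4, -0.3]
gripper_width: 61.4
gripper_force: 35.0
```

Request:
step_arm --plan '[0,0,-3,0,0,0,0.3,3.85,0,0,0,0,0.3,3.85,0,0,0,0,0.3,3.85,0,0,0,0,0.3,3.85,0,0,0,0]'

```text
time_s: 11.67
ee_pos: [627.2, 131.2, 237.6]
ee_rot: [180.0, 0.0, -172.9]
force: [0.1, -0.5, -1.7]
gripper_width: 61.7
gripper_force: 35.0
```

Request:
step_arm --plan '[0.3,3.85,0,0,0,0,0.3,3.85,0,0,0,0,0.3,3.85,0,0,0,0,0.3,3.85,0,0,0,0,0,0,0,0,0,0]'

```text
time_s: 12.08
ee_pos: [594.7, 288.3, 237.0]
ee_rot: [179.7, -0.0, -172.5]
force: [1.0, -0.6, -0.6]
gripper_width: 61.4
gripper_force: 35.0
```

Request:
step_arm --plan '[0,0,0,0,0,0,0,0,0,0,0,0]'

```text
time_s: 12.25
ee_pos: [596.8, 281.2, 237.0]
ee_rot: [-180.0, -0.0, -172.8]
force: [-0.2, -0.1, -0.1]
gripper_width: 61.2
gripper_force: 35.0
```

```bash
python3 - <<'E'
from h import *
s=sensors.state();p=viewer.grab_frame("wrist")
near(p,s["ee_pos"][:2],s["ee_pos"][2]+13)
go(598,282.8,201,-172.9)
E
```

```text
lid [586.8, 280.0] rect [584.6 279.6] [35.9 58.1] 7.2
at [597.1 280.5 237.1] [-180.    -0.  -172.9] F [ 0.5  0.4 -0.5] t 12.3 w 61.0 | turn -0.0 shift [-0.12  0.22  3.61] rows 1.0 per row [-0.12  0.22  3.61]
```

Request:
step_arm --plan '[-0.08,0.18,1,0,0,0,0,0,1,0,0,0,0,0,0.8,0,0,0,0,0,0,0,0,0,0,0,0,0,0,0]'

```text
time_s: 12.72
ee_pos: [597.3, 282.6, 207.7]
ee_rot: [-180.0, -0.1, -172.9]
force: [0.5, -0.2, -0.9]
gripper_width: 61.6
gripper_force: 35.0
```

Request:
step_arm --plan '[0,0,0.4,0,0,0,0,0,0,0,0,0,0,0,0,0,0,0]'

```text
time_s: 12.97
ee_pos: [597.6, 283.3, 205.0]
ee_rot: [180.0, 0.0, -172.9]
force: [-0.2, -0.1, -0.7]
gripper_width: 61.4
gripper_force: 35.0
```

Request:
step_arm --plan '[0,0,0.4,0,0,0,0,0,0,0,0,0,0,0,0,0,0,0]'

```text
time_s: 13.22
ee_pos: [597.7, 283.4, 201.0]
ee_rot: [180.0, 0.0, -172.9]
force: [0.9, -0.5, -0.2]
gripper_width: 61.3
gripper_force: 35.0
```

Request:
step_arm --plan '[0,0,0.6,0,0,0,0,0,0.6,0,0,0,0,0,0.6,0,0,0,0,0,0.6,0,0,0]'

```text
time_s: 13.55
ee_pos: [598.2, 283.7, 177.0]
ee_rot: [180.0, 0.1, -172.9]
force: [1.2, 0.6, 2.9]
gripper_width: 61.6
gripper_force: 35.0
```

Request:
step_arm --plan '[0,0,0.6,0,0,0,0,0,0.6,0,0,0,0,0,0.6,0,0,0,0,0,0.6,0,0,0]'

```text
time_s: 13.88
ee_pos: [597.8, 283.5, 152.4]
ee_rot: [180.0, 0.0, -172.9]
force: [1.4, 0.9, 2.3]
gripper_width: 61.5
gripper_force: 35.0
```

Request:
step_arm --plan '[0,0,0.2,0,0,0,0,0,0,0,0,0,0,0,0,0,0,0]'

```text
time_s: 14.13
ee_pos: [597.2, 283.1, 150.6]
ee_rot: [-180.0, -0.1, -172.9]
force: [0.5, 0.3, 1.6]
gripper_width: 61.5
gripper_force: 35.0
```

Request:
step_arm --plan '[0,0,0,0,0,0,0,0,0,0,0,0,0,0,0,0,0,0]' --hand 8

```text
time_s: 14.38
ee_pos: [597.0, 283.1, 150.6]
ee_rot: [-180.0, -0.1, -172.9]
force: [0.7, -1.1, -0.3]
gripper_width: 77.9
gripper_force: 0.0
```

Request:
step_arm --plan '[0,0,-3,0,0,0,0,0,-4,0,0,0,0,0,-4,0,0,0,-0.14,-4.06,0,0,0,0,-0.14,-4.06,0,0,0,0]'

```text
time_s: 14.8
ee_pos: [611.3, 204.3, 264.2]
ee_rot: [179.9, 0.4, -172.6]
force: [0.5, 0.0, -0.7]
gripper_width: 80.3
gripper_force: 0.0
```

```bash
python3 - <<'E'
from h import *
p=viewer.grab_frame("wrist");find(p,"round1_c",155);near(p,(598,283),168)
t=viewer.grab_frame("top");save(t,"t6");find(t,"round1_c",15);find(t,"square1_c",15);find(t,"cover_c",24)
u=proj(t,(667,-159,30));circ(t,u)
go(667,-159,170,-172.9)
E
```

```text
round1_c pinpoint 0.93 [144. 284.] [692.8  93.6]
lid [598.5, 280.6] rect [599.6 280.7] [49.7 54.9] 7.2
round1_c pinpoint 0.7 [263. 137.] [782.2  36.6]
square1_c pinpoint 0.93 [242. 220.] [545.1  96. ]
cover_c pinpoint 0.92 [247. 257.] [444.   81.1]
circle [333.5 173.5  10.2] [ 667.9 -157.8] r 28.3
at [610.1 203.6 260.5] [ 1.800e+02 -1.000e-01 -1.729e+02] F [-0.3  0.   0.3] t 15.1 w 79.8 | turn 0.001 shift [ -1.17 -36.69   9.05] rows 10.0 per row [-0.12 -3.67  0.91]
```

Request:
step_arm --plan '[-0.13,-4.07,0,0,0,0,-0.13,-4.07,0,0,0,0,-0.13,-4.07,0,0,0,0,-0.13,-4.07,0,0,0,0,-0.13,-4.07,0,0,0,0]'

```text
time_s: 15.52
ee_pos: [642.1, 1.8, 260.6]
ee_rot: [180.0, -0.0, -172.7]
force: [0.5, 0.5, 0.2]
gripper_width: 80.0
gripper_force: 0.0
```

Request:
step_arm --plan '[-0.13,-4.07,0,0,0,0,-0.13,-4.07,0,0,0,0,-0.13,-4.07,0,0,0,0,-0.13,-4.07,0,0,0,0,0,0,3,0,0,0]'

```text
time_s: 15.93
ee_pos: [671.4, -166.1, 235.8]
ee_rot: [-179.5, 0.7, -173.1]
force: [1.1, -0.1, 0.2]
gripper_width: 80.4
gripper_force: 0.0
```

Request:
step_arm --plan '[0,0,3,0,0,0,0,0,3,0,0,0,0,0,0,0,0,0,0,0,0,0,0,0]'

```text
time_s: 16.27
ee_pos: [666.9, -157.6, 169.2]
ee_rot: [179.9, -0.2, -172.8]
force: [-0.2, -0.1, 0.9]
gripper_width: 80.1
gripper_force: 0.0
```

```bash
python3 - <<'E'
from h import *
p=viewer.grab_frame("wrist")
u=proj(p,(667,-159,30));circ(p,u);near(p,(667,-159));find(p,"round1_c",15)
go(667,-159,18,-172.9)
E
```

```text
circle [282.5 202.5  34.4] [ 667.3 -157.7] r 30.9
lid [669.7, -158.7] rect [ 669.7 -158.8] [58.  57.8] 7.1
round1_c pinpoint 0.63 [456.  77.] [543.6 -24.7]
at [ 668.9 -158.3  172.9] [-179.9    0.2 -172.8] F [-0.6  0.9 -0.1] t 16.4 w 79.8 | turn 0.002 shift [ 0.2  -0.05 15.49] rows 4.0 per row [ 0.05 -0.01  3.87]
```

Request:
step_arm --plan '[0,-0.07,4,0,0,0,0,0,4,0,0,0,0,0,4,0,0,0,0,0,3.4,0,0,0,0,0,0,0,0,0]'

```text
time_s: 16.78
ee_pos: [669.8, -159.6, 17.2]
ee_rot: [-179.9, 0.2, -172.8]
force: [0.5, -0.6, 0.6]
gripper_width: 80.4
gripper_force: 0.0
```

Request:
step_arm --plan '[0,0,0,0,0,0,0,0,0,0,0,0,0,0,0,0,0,0,0,0,0,0,0,0]' --hand 5.5

```text
time_s: 17.12
ee_pos: [668.7, -159.5, 18.8]
ee_rot: [-180.0, 0.2, -172.9]
force: [-0.0, 1.0, 3.6]
gripper_width: 61.4
gripper_force: 35.0
```

Request:
step_arm --plan '[0,0,-3,0,0,0,0,0,-4,0,0,0,0,0,-4,0,0,0,0,0,-4,0,0,0,0,0,-4,0,0,0]'

```text
time_s: 17.53
ee_pos: [667.0, -159.5, 209.4]
ee_rot: [-180.0, 0.0, -172.9]
force: [1.0, 0.2, -0.5]
gripper_width: 61.5
gripper_force: 35.0
```

Request:
step_arm --plan '[0,0,-3,0,0,0,0.144,4.07,0,0,0,0,0.144,4.07,0,0,0,0,0.144,4.07,0,0,0,0,0.144,4.07,0,0,0,0]'

```text
time_s: 17.95
ee_pos: [640.9, 2.5, 237.6]
ee_rot: [180.0, 0.0, -172.9]
force: [1.1, 0.4, -1.4]
gripper_width: 61.0
gripper_force: 35.0
```

Request:
step_arm --plan '[0.144,4.07,0,0,0,0,0.144,4.07,0,0,0,0,0.144,4.07,0,0,0,0,0.144,4.07,0,0,0,0,0.144,4.07,0,0,0,0]'

```text
time_s: 18.37
ee_pos: [608.4, 204.1, 237.5]
ee_rot: [180.0, 0.0, -172.9]
force: [-0.1, -0.3, -0.6]
gripper_width: 61.4
gripper_force: 35.0
```

Request:
step_arm --plan '[0.144,4.07,0,0,0,0,0.144,4.07,0,0,0,0,0,0,0,0,0,0,0,0,0,0,0,0,0,0,0,0,0,0]'

```text
time_s: 18.78
ee_pos: [596.2, 282.4, 237.1]
ee_rot: [-180.0, 0.0, -172.8]
force: [0.6, 0.3, -0.5]
gripper_width: 61.3
gripper_force: 35.0
```

```bash
python3 - <<'E'
from h import *
s=sensors.state();p=viewer.grab_frame("wrist");save(p,"w7")
near(p,s["ee_pos"][:2]+[-5,0],s["ee_pos"][2]+13)
print(viewer.grab_frame("wrist")["shot"]); go(597.7,283.1,201,-172.9)
E
```

```text
lid [586.3, 281.1] rect [584.2 280.8] [35.5 57.6] 7.1
21
at [596.6 281.3 237.2] [-180.    0. -173.] F [-0.2 -0.3 -0.1] t 18.9 w 61.6 | turn -0.001 shift [-0.13  0.16  3.62] rows 1.0 per row [-0.13  0.16  3.62]
```

Request:
step_arm --plan '[-0.12,0.15,1,0,0,0,0,0,1,0,0,0,0,0,0.8,0,0,0,0,0,0,0,0,0,0,0,0,0,0,0]'

```text
time_s: 19.3
ee_pos: [597.0, 283.7, 207.7]
ee_rot: [-180.0, -0.1, -172.9]
force: [0.2, -0.1, -0.9]
gripper_width: 61.2
gripper_force: 35.0
```

Request:
step_arm --plan '[0,0,0.4,0,0,0,0,0,0,0,0,0,0,0,0,0,0,0]'

```text
time_s: 19.55
ee_pos: [597.4, 284.3, 205.0]
ee_rot: [180.0, 0.0, -172.9]
force: [-0.3, 0.1, 0.2]
gripper_width: 61.3
gripper_force: 35.0
```

Request:
step_arm --plan '[0,0,0.4,0,0,0,0,0,0,0,0,0,0,0,0,0,0,0]'

```text
time_s: 19.8
ee_pos: [597.4, 284.4, 201.0]
ee_rot: [180.0, 0.0, -172.9]
force: [0.0, -0.1, -0.0]
gripper_width: 61.6
gripper_force: 35.0
```

Request:
step_arm --plan '[0,-0.1,0.6,0,0,0,0,0,0.6,0,0,0,0,0,0.6,0,0,0,0,0,0.6,0,0,0]'

```text
time_s: 20.13
ee_pos: [598.1, 283.5, 177.0]
ee_rot: [180.0, 0.1, -172.9]
force: [1.7, 0.7, 4.1]
gripper_width: 61.3
gripper_force: 35.0
```

Request:
step_arm --plan '[0,0,0.6,0,0,0,0,0,0.6,0,0,0,0,0,0.6,0,0,0,0,0,0.6,0,0,0]'

```text
time_s: 20.47
ee_pos: [597.8, 283.4, 152.4]
ee_rot: [180.0, 0.0, -172.9]
force: [2.1, -0.1, 2.6]
gripper_width: 61.3
gripper_force: 35.0
```

Request:
step_arm --plan '[0,0,0.2,0,0,0,0,0,0,0,0,0,0,0,0,0,0,0]'

```text
time_s: 20.72
ee_pos: [597.2, 283.2, 150.6]
ee_rot: [-180.0, -0.1, -172.9]
force: [0.1, 0.6, 2.4]
gripper_width: 61.7
gripper_force: 35.0
```

Request:
step_arm --plan '[0,0,0,0,0,0,0,0,0,0,0,0,0,0,0,0,0,0]' --hand 8

```text
time_s: 20.97
ee_pos: [596.7, 283.1, 150.5]
ee_rot: [-180.0, -0.1, -172.9]
force: [0.0, -0.2, -0.0]
gripper_width: 78.3
gripper_force: 0.0
```

Request:
step_arm --plan '[0,0,-3,0,0,0,0,0,-4,0,0,0,0,0,-4,0,0,0,1.02,-3.83,0,0,0,0,1.02,-3.83,0,0,0,0]'

```text
time_s: 21.38
ee_pos: [587.7, 205.8, 263.8]
ee_rot: [179.9, 0.3, -172.7]
force: [-0.3, -1.3, -0.8]
gripper_width: 79.9
gripper_force: 0.0
```

```bash
python3 - <<'E'
from h import *
p=viewer.grab_frame("wrist");save(p,"w8");find(p,"round1_c",155);near(p,(598,283),168)
t=viewer.grab_frame("top");find(t,"round1_c",15);find(t,"square1_c",15);find(t,"cover_c",24)
u=proj(t,(538.5,-148.5,30));circ(t,u)
go(538.5,-148.5,170,-172.9)
E
```

```text
round1_c pinpoint 0.79 [144. 298.] [683.2  95.1]Traceback (most recent call last):
  File "<stdin>", line 2, in <module>
  File "h.py", line 52, in near
    c=max(cv2.findContours(m,cv2.RETR_EXTERNAL,cv2.CHAIN_APPROX_NONE)[0],key=cv2.contourArea);c=cv2.convexHull(c)
ValueError: max() iterable argument is empty
```

Continue to R4 and look; also check the dispenser picture.

Request:
step_arm --plan '[1.02,-3.83,0,0,0,0,1.02,-3.83,0,0,0,0,1.02,-3.83,0,0,0,0,1.02,-3.83,0,0,0,0,1.02,-3.83,0,0,0,0]'

```text
time_s: 21.9
ee_pos: [559.0, 7.4, 260.5]
ee_rot: [180.0, -0.1, -172.8]
force: [1.5, 0.3, -0.0]
gripper_width: 80.0
gripper_force: 0.0
```

Request:
step_arm --plan '[1.02,-3.83,0,0,0,0,1.02,-3.83,0,0,0,0,1.02,-3.83,0,0,0,0,1.02,-3.83,0,0,0,0,0,0,3,0,0,0]'

```text
time_s: 22.32
ee_pos: [540.6, -155.5, 235.5]
ee_rot: [-179.5, 0.6, -173.2]
force: [1.8, 0.6, 1.7]
gripper_width: 80.2
gripper_force: 0.0
```

Request:
step_arm --plan '[0,0,3,0,0,0,0,0,3,0,0,0,0,0,0,0,0,0,0,0,0,0,0,0]'

```text
time_s: 22.65
ee_pos: [537.5, -148.1, 169.8]
ee_rot: [179.9, -0.2, -172.9]
force: [-0.3, 0.6, 0.7]
gripper_width: 80.2
gripper_force: 0.0
```

```bash
python3 - <<'E'
from h import *
p=viewer.grab_frame("wrist");save(p,"w9");t=viewer.grab_frame("top");save(t,"t9")
a=cv2.imread("pics/w8.png");cv2.imwrite("pics/m9.png",np.hstack([cv2.resize(a[:300],(400,300)),cv2.resize(t["img"][125:295,140:440,::-1],(400,300))]))
u=proj(p,(538.5,-148.5,30));circ(p,u);find(p,"round1_c",15)
go(538.5,-148.5,18,-172.9)
near(p,(538.5,-148.5))
E
```

```text
circle [282.5 204.5  33.5] [ 540.  -147.9] r 30.1
at [ 539.8 -148.6  173. ] [-179.9    0.2 -172.9] F [-0.4  0.2  0.3] t 22.8 w 80.2 | turn 0.001 shift [ 0.13  0.03 15.5 ] rows 4.0 per row [0.03 0.01 3.87]
lid [540.6, -148.4] rect [ 540.8 -148.2] [57.1 57.9] 6.9
```

View pics/m9.png

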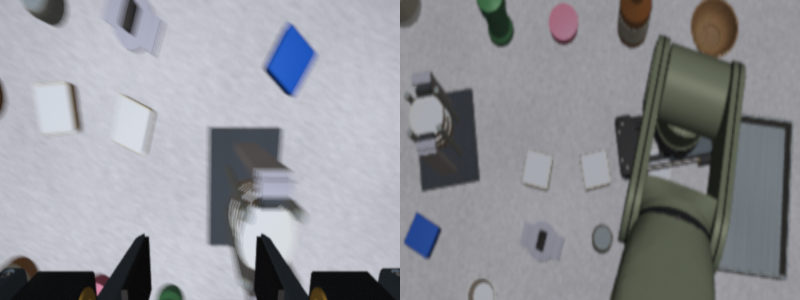

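Request:
step_arm --plan '[-0.04,0.02,4,0,0,0,0,0,4,0,0,0,0,0,4,0,0,0,0,0,3.4,0,0,0,0,0,0,0,0,0]'

```text
time_s: 23.22
ee_pos: [540.9, -148.7, 16.5]
ee_rot: [-179.9, 0.2, -172.9]
force: [-0.3, -0.3, 0.3]
gripper_width: 80.3
gripper_force: 0.0
```

Request:
step_arm --plan '[0,0,0,0,0,0,0,0,0,0,0,0,0,0,0,0,0,0,0,0,0,0,0,0]' --hand 5.5

```text
time_s: 23.55
ee_pos: [539.6, -148.4, 18.2]
ee_rot: [-180.0, 0.1, -172.9]
force: [-0.8, 0.5, 2.7]
gripper_width: 61.6
gripper_force: 35.0
```

Request:
step_arm --plan '[0,0,-3,0,0,0,0,0,-4,0,0,0,0,0,-4,0,0,0,0,0,-4,0,0,0,0,0,-4,0,0,0]'

```text
time_s: 23.97
ee_pos: [538.0, -148.2, 209.3]
ee_rot: [-180.0, 0.0, -172.9]
force: [0.2, -1.3, -1.2]
gripper_width: 61.1
gripper_force: 35.0
```

Request:
step_arm --plan '[0,0,-3,0,0,0,-1,3.83,0,0,0,0,-1,3.83,0,0,0,0,-1,3.83,0,0,0,0,-1,3.83,0,0,0,0]'

```text
time_s: 24.38
ee_pos: [559.0, 10.0, 237.7]
ee_rot: [-180.0, 0.1, -172.9]
force: [0.4, 1.0, -1.2]
gripper_width: 61.4
gripper_force: 35.0
```

Request:
step_arm --plan '[-1,3.83,0,0,0,0,-1,3.83,0,0,0,0,-1,3.83,0,0,0,0,-1,3.83,0,0,0,0,-1,3.83,0,0,0,0]'

```text
time_s: 24.8
ee_pos: [584.8, 206.7, 237.4]
ee_rot: [-180.0, 0.0, -172.9]
force: [0.2, 0.6, -2.0]
gripper_width: 61.3
gripper_force: 35.0
```

Request:
step_arm --plan '[-1,3.83,0,0,0,0,-1,3.83,0,0,0,0,0,0,0,0,0,0,0,0,0,0,0,0,0,0,0,0,0,0]'

```text
time_s: 25.22
ee_pos: [595.2, 282.9, 236.8]
ee_rot: [-180.0, -0.0, -172.8]
force: [0.1, 0.5, -0.8]
gripper_width: 61.6
gripper_force: 35.0
```

```bash
python3 - <<'E'
from h import *
s=sensors.state();p=viewer.grab_frame("wrist");save(p,"w10")
viewer.grab_frame("wrist"); go(597.7,283.1,201,-172.9)
near(p,s["ee_pos"][:2]+[-8,0],s["ee_pos"][2]+13)
E
```

```text
at [595.5 281.9 237.2] [-180.   -0. -173.] F [-0.1 -0.6 -1.3] t 25.3 w 61.6 | turn -0.001 shift [-0.24  0.09  3.62] rows 1.0 per row [-0.24  0.09  3.62]
lid [585.4, 281.6] rect [583.2 281.2] [35.5 57.8] 7.2
```

Request:
step_arm --plan '[-0.24,0.03,1,0,0,0,0,0,1,0,0,0,0,0,0.8,0,0,0,0,0,0,0,0,0,0,0,0,0,0,0]'

```text
time_s: 25.73
ee_pos: [597.6, 283.3, 207.7]
ee_rot: [-180.0, -0.1, -172.9]
force: [0.1, -0.3, -0.7]
gripper_width: 61.5
gripper_force: 35.0
```

Request:
step_arm --plan '[0,0,0.4,0,0,0,0,0,0,0,0,0,0,0,0,0,0,0]'

```text
time_s: 25.98
ee_pos: [598.0, 283.9, 205.0]
ee_rot: [180.0, 0.0, -172.9]
force: [-0.1, -0.4, -1.5]
gripper_width: 61.7
gripper_force: 35.0
```

Request:
step_arm --plan '[0,0,0.4,0,0,0,0,0,0,0,0,0,0,0,0,0,0,0]'

```text
time_s: 26.23
ee_pos: [597.7, 283.9, 200.8]
ee_rot: [180.0, -0.0, -172.9]
force: [-0.1, -0.8, -0.9]
gripper_width: 61.4
gripper_force: 35.0
```

Request:
step_arm --plan '[0,-0.05,0.6,0,0,0,0,0,0.6,0,0,0,0,0,0.6,0,0,0,0,0,0.6,0,0,0]'

```text
time_s: 26.57
ee_pos: [598.9, 283.6, 177.2]
ee_rot: [180.0, 0.2, -172.9]
force: [0.4, 0.4, 2.7]
gripper_width: 61.8
gripper_force: 35.0
```

Request:
step_arm --plan '[0,0,0.6,0,0,0,0,0,0.6,0,0,0,0,0,0.6,0,0,0,0,0,0.6,0,0,0]'

```text
time_s: 26.9
ee_pos: [598.6, 283.6, 152.5]
ee_rot: [180.0, 0.1, -172.9]
force: [1.3, 0.5, 2.8]
gripper_width: 61.3
gripper_force: 35.0
```

Request:
step_arm --plan '[0,0,0.2,0,0,0,0,0,0,0,0,0,0,0,0,0,0,0]'

```text
time_s: 27.15
ee_pos: [597.8, 283.3, 150.7]
ee_rot: [-180.0, -0.0, -172.9]
force: [1.3, 0.5, 3.2]
gripper_width: 61.6
gripper_force: 35.0
```

Request:
step_arm --plan '[0,0,0,0,0,0,0,0,0,0,0,0,0,0,0,0,0,0]' --hand 8

```text
time_s: 27.4
ee_pos: [597.2, 283.1, 150.4]
ee_rot: [-180.0, -0.1, -172.9]
force: [1.2, -0.2, -1.1]
gripper_width: 78.2
gripper_force: 0.0
```

Request:
step_arm --plan '[0,0,-3,0,0,0,0,0,-4,0,0,0,0,0,-4,0,0,0,1.58,-3.64,0,0,0,0,1.58,-3.64,0,0,0,0]'

```text
time_s: 27.82
ee_pos: [576.8, 208.2, 263.7]
ee_rot: [179.9, 0.3, -172.7]
force: [-0.2, -1.2, -0.5]
gripper_width: 79.9
gripper_force: 0.0
```

Request:
step_arm --plan '[1.58,-3.64,0,0,0,0,1.58,-3.64,0,0,0,0,1.58,-3.64,0,0,0,0,0,0,4,0,0,0,0,0,4,0,0,0]'

```text
time_s: 28.23
ee_pos: [543.0, 91.1, 182.8]
ee_rot: [180.0, 0.4, -173.1]
force: [0.7, -0.7, -1.0]
gripper_width: 79.6
gripper_force: 0.0
```

Request:
step_arm --plan '[0,0,0,0,0,0,0,0,0,0,0,0,0,0,0,0,0,0]'

```text
time_s: 28.48
ee_pos: [543.3, 93.5, 182.6]
ee_rot: [180.0, 0.1, -172.9]
force: [1.1, 0.2, -0.1]
gripper_width: 80.2
gripper_force: 0.0
```

```bash
python3 - <<'E'
from h import *
p=viewer.grab_frame("wrist");save(p,"w11");t=viewer.grab_frame("top");s=viewer.grab_frame("scene")
a=cv2.resize(s["img"][70:230,290:450],(380,380),interpolation=cv2.INTER_CUBIC);b=cv2.resize(t["img"][125:325,140:345],(390,380))
cv2.imwrite("pics/m11.png",np.hstack([a,b])[:,:,::-1])
go(542,93,18,-172.9)
find(p,"square1_c",15);near(p,(542,93))
u=proj(t,(539,-25,30));near(t,(539,-25));near(t,(420,-155.5))
E
```

```text
at [543.7  93.7 183.2] [ 180.     0.2 -172.8] F [ 0.  -0.7 -0.2] t 28.6 w 80.0 | turn 0.001 shift [ 0.18 -0.05 16.52] rows 5.0 per row [ 0.04 -0.01  3.3 ]
square1_c pinpoint 0.71 [281. 193.] [543.8  91.3]
square1_c pinpoint 0.7 [546. 124.] [448.1 325.1]
lid [543.7, 93.9] rect [543.7  93.8] [49.  48.8] 77.1
lid [539.2, -24.8] rect [539.2 -24.6] [48.7 46.6] 89.3
lid [419.9, -155.3] rect [ 419.9 -155.2] [47.7 47.9] 87.6
```

View pics/m11.png

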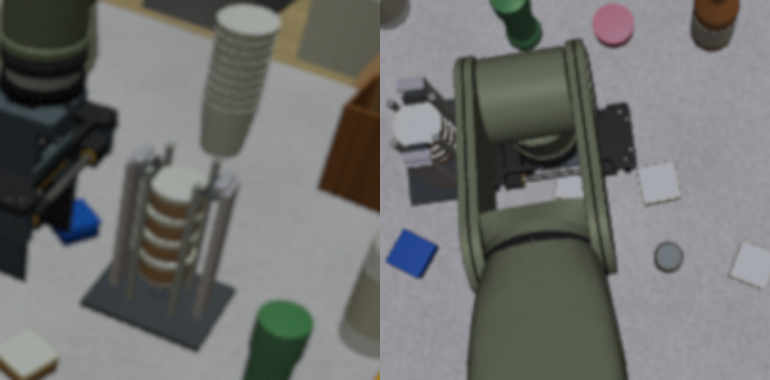

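Request:
step_arm --plan '[0,0,3,0,0,0.116,0,0,3,0,0,0.116,0,0,3,0,0,0.117,0,0,4,0,0,0,0,0,3.4,0,0,0]'

```text
time_s: 29.1
ee_pos: [543.1, 93.4, 16.5]
ee_rot: [179.9, 0.1, 167.1]
force: [-0.3, -0.7, -0.4]
gripper_width: 79.8
gripper_force: 0.0
```

Request:
step_arm --plan '[0,0,0,0,0,0,0,0,0,0,0,0]'

```text
time_s: 29.27
ee_pos: [543.3, 93.5, 17.2]
ee_rot: [180.0, 0.1, 167.2]
force: [-0.3, 0.1, 0.2]
gripper_width: 79.8
gripper_force: 0.0
```

Request:
step_arm --plan '[0,0,0,0,0,0,0,0,0,0,0,0,0,0,0,0,0,0,0,0,0,0,0,0]' --hand 4.7

```text
time_s: 29.6
ee_pos: [542.4, 93.1, 17.5]
ee_rot: [180.0, 0.0, 167.1]
force: [-0.6, -0.0, 0.0]
gripper_width: 55.9
gripper_force: 0.0
```

Request:
step_arm --plan '[0,0,-2.5,0,0,0,0,0,-3.5,0,0,0,0,0,-4,0,0,0,-1.055,-3.875,0,0,0,0,-1.055,-3.875,0,0,0,0]'

```text
time_s: 30.02
ee_pos: [547.4, 13.4, 120.1]
ee_rot: [179.9, 0.4, 167.4]
force: [0.7, -0.1, -0.9]
gripper_width: 53.8
gripper_force: 35.0
```

Request:
step_arm --plan '[-1.055,-3.875,0,0,0,0,-1.055,-3.875,0,0,0,0,-1.055,-3.875,0,0,0,0,-1.055,-3.875,0,0,0,0,-1.055,-3.875,0,0,0,0]'

```text
time_s: 30.43
ee_pos: [553.2, -189.7, 117.1]
ee_rot: [180.0, -0.0, 167.1]
force: [0.9, 0.7, -0.9]
gripper_width: 54.1
gripper_force: 35.0
```

Request:
step_arm --plan '[-1.055,-3.875,0,0,0,0,-1.055,-3.875,0,0,0,0,-1.055,-3.875,0,0,0,0,-1.055,-3.875,0,0,0,0,0,0,0,0,0,0]'

```text
time_s: 30.85
ee_pos: [560.2, -355.9, 116.7]
ee_rot: [-179.7, 0.2, 166.8]
force: [0.7, 0.2, -1.0]
gripper_width: 53.7
gripper_force: 35.0
```

Request:
step_arm --plan '[0,0,0,0,0,0,0,0,0,0,0,0]'

```text
time_s: 31.02
ee_pos: [559.8, -347.9, 116.5]
ee_rot: [179.9, -0.1, 167.1]
force: [-1.1, 0.6, -1.9]
gripper_width: 53.7
gripper_force: 35.0
```

```bash
python3 - <<'E'
from h import *
p=viewer.grab_frame("wrist");np.savez("w12.npz",**{k:p[k] for k in p if k!="shot"});save(p,"w12")
a=np.radians(-7.7)
for sx,sy in((-1,1),(-1,-1)): 
    X=(490.5+sx*120*np.cos(a)-sy*70*np.sin(a),-338+sx*120*np.sin(a)+sy*70*np.cos(a),50);print("pan corner exp",proj(p,X))
find(p,"pan_in",4)
go(561.9,-347.6,22.5,167.1)
E
```

```text
pan corner exp [ 382.6 -117.9]
pan corner exp [121.7 -88.8]
pan_in pinpoint 0.6 [272. 132.] [ 496.  -341.9]
at [ 560.2 -346.9  116.8] [ 1.800e+02 -1.000e-01  1.672e+02] F [ 0.1 -0.5 -2. ] t 31.1 w 53.9 | turn 0.002 shift [-0.18 -0.03  9.43] rows 3.0 per row [-0.06 -0.01  3.14]
```

View pics/w12.png

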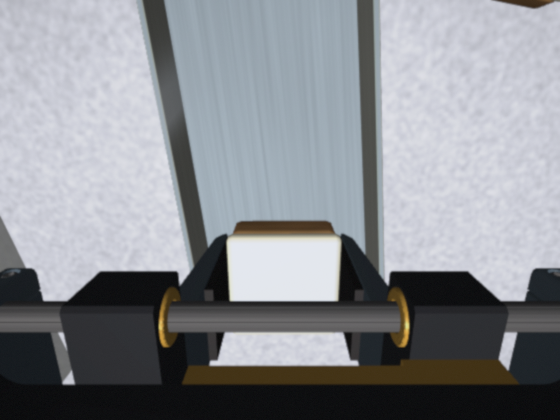

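Request:
step_arm --plan '[-0.1,-0.03,3,0,0,0,-0.1,0,3.5,0,0,0,0,0,1.8,0,0,0,0,0,1.0,0,0,0,0,0,0,0,0,0]'

```text
time_s: 31.53
ee_pos: [562.0, -347.2, 23.8]
ee_rot: [179.9, -0.1, 167.2]
force: [-0.3, -1.5, 0.5]
gripper_width: 53.9
gripper_force: 35.0
```

Request:
step_arm --plan '[0,0,0,0,0,0,0,0,0,0,0,0]'

```text
time_s: 31.7
ee_pos: [562.9, -348.5, 24.8]
ee_rot: [-180.0, 0.1, 167.2]
force: [0.5, -0.0, -1.0]
gripper_width: 53.6
gripper_force: 35.0
```

Request:
step_arm --plan '[0,0,0,0,0,0,0,0,0,0,0,0,0,0,0,0,0,0]' --hand 6.6

```text
time_s: 31.95
ee_pos: [562.5, -349.2, 24.4]
ee_rot: [-180.0, 0.1, 167.1]
force: [-0.0, -0.1, -1.1]
gripper_width: 66.0
gripper_force: 0.0
```

Request:
step_arm --plan '[0,0,-2,0,0,0,0,0,-3,0,0,0,0,0,-4,0,0,-0.101,0,0,-3,0,0,-0.101,0,0,-2,0,0,-0.101]'

```text
time_s: 32.37
ee_pos: [563.4, -350.0, 168.2]
ee_rot: [-179.8, 0.3, -175.2]
force: [-0.3, 0.2, 0.2]
gripper_width: 65.9
gripper_force: 0.0
```

Request:
step_arm --plan '[0,0,0,0,0,-0.102,-0.46,4.01,0,0,0,0,-0.46,4.01,0,0,0,0,-0.46,4.01,0,0,0,0,-0.46,4.01,0,0,0,0]' --hand 8

```text
time_s: 32.78
ee_pos: [551.1, -186.7, 164.2]
ee_rot: [-180.0, 0.0, -169.8]
force: [0.8, -0.2, 0.3]
gripper_width: 80.2
gripper_force: 0.0
```

Request:
step_arm --plan '[-0.46,4.01,0,0,0,0,-0.46,4.01,0,0,0,0,-0.46,4.01,0,0,0,0,-0.46,4.01,0,0,0,0,0,0,0,0,0,0]'

```text
time_s: 33.2
ee_pos: [540.0, -20.8, 164.3]
ee_rot: [179.8, 0.0, -169.4]
force: [-0.5, 0.4, -0.1]
gripper_width: 80.1
gripper_force: 0.0
```

Request:
step_arm --plan '[0,0,0,0,0,0,0,0,0,0,0,0]'

```text
time_s: 33.37
ee_pos: [541.1, -27.2, 164.2]
ee_rot: [-180.0, 0.0, -169.6]
force: [-0.2, -0.3, -0.3]
gripper_width: 80.3
gripper_force: 0.0
```

```bash
python3 - <<'E'
from h import *
p=viewer.grab_frame("wrist");save(p,"w13");t=viewer.grab_frame("top");save(t,"t13")
find(t,"square1_c",15);find(t,"cover_c",24);find(p,"square1_c",15)
go(539,-25,18,-169.7)
near(t,(420,-155.5));near(p,(539.2,-25))
E
```

```text
square1_c pinpoint 0.69 [285. 222.] [537.2 -22.4]
square1_c pinpoint 0.55 [405. 210.] [ 565.6 -352. ]
cover_c pinpoint 0.63 [243. 260.] [434.3  91.8]
cover_c pinpoint 0.33 [168. 197.] [612.3 296.9]
square1_c pinpoint 0.23 [178. 374.] [ 757.7 -104.8]
at [541.  -28.2 163.9] [-180.    -0.  -169.8] F [-0.7  0.8  0.1] t 33.6 w 79.9 | turn -0.002 shift [ 0.14  0.35 14.59] rows 4.0 per row [0.04 0.09 3.65]
lid [420.0, -155.2] rect [ 419.9 -155.2] [47.8 47.8] 87.8
lid [541.3, -24.5] rect [541.4 -24.5] [47.7 48.8] 10.4
```

Request:
step_arm --plan '[0,0.33,3,0,0,0,0,0,4,0,0,0,0,0,4,0,0,0,0,0,3.5,0,0,0,0,0,0,0,0,0]'

```text
time_s: 34.03
ee_pos: [540.8, -24.6, 16.5]
ee_rot: [180.0, -0.0, -169.8]
force: [0.6, 0.3, 0.1]
gripper_width: 80.1
gripper_force: 0.0
```

Request:
step_arm --plan '[0,0,0,0,0,0,0,0,0,0,0,0]'

```text
time_s: 34.2
ee_pos: [540.4, -24.3, 19.0]
ee_rot: [180.0, -0.0, -169.7]
force: [0.4, 0.5, -0.3]
gripper_width: 80.2
gripper_force: 0.0
```

Request:
step_arm --plan '[0,0,0,0,0,0,0,0,0,0,0,0,0,0,0,0,0,0,0,0,0,0,0,0,0,0,0,0,0,0]' --hand 4.7

```text
time_s: 34.62
ee_pos: [540.4, -23.7, 19.3]
ee_rot: [-180.0, 0.0, -169.7]
force: [-1.1, -0.1, 1.8]
gripper_width: 53.3
gripper_force: 35.0
```

Request:
step_arm --plan '[0,0,-2.5,0,0,0,0,0,-3.5,0,0,0.105,0,0,-4,0,0,0.105,0,0,0,0,0,0.105,0.1,-3.97,0,0,0,0]'

```text
time_s: 35.03
ee_pos: [536.9, -58.8, 121.9]
ee_rot: [179.8, 0.4, 172.3]
force: [-0.2, -0.4, -1.1]
gripper_width: 53.4
gripper_force: 35.0
```

Request:
step_arm --plan '[0.1,-3.97,0,0,0,0,0.1,-3.97,0,0,0,0,0.1,-3.97,0,0,0,0,0.1,-3.97,0,0,0,0,0.1,-3.97,0,0,0,0]'

```text
time_s: 35.45
ee_pos: [501.6, -260.5, 119.0]
ee_rot: [180.0, -0.0, 172.3]
force: [0.6, 0.7, -1.2]
gripper_width: 53.2
gripper_force: 35.0
```

Request:
step_arm --plan '[0.1,-3.97,0,0,0,0,0.1,-3.97,0,0,0,0,0,0,0,0,0,0,0,0,0,0,0,0,0,0,0,0,0,0]'

```text
time_s: 35.87
ee_pos: [489.3, -336.7, 118.5]
ee_rot: [179.9, -0.1, 172.2]
force: [0.9, 1.4, -0.8]
gripper_width: 53.8
gripper_force: 35.0
```

```bash
python3 - <<'E'
from h import *
p=viewer.grab_frame("wrist");save(p,"w14");t=viewer.grab_frame("top")
go(490.5,-338,22.5,172.3)
E
```

```text
at [ 489.8 -335.8  118.8] [180.   -0.  172.4] F [-0.   0.2 -0.2] t 36.0 w 54.0 | turn 0.001 shift [-0.1  -0.21  9.63] rows 3.0 per row [-0.03 -0.07  3.21]
```

Request:
step_arm --plan '[-0.1,-0.15,3,0,0,0,0,0,3.5,0,0,0,0,0,2,0,0,0,0,0,1.0,0,0,0,0,0,0,0,0,0]'

```text
time_s: 36.38
ee_pos: [490.4, -336.9, 23.3]
ee_rot: [179.9, -0.1, 172.4]
force: [-0.1, 0.2, -0.4]
gripper_width: 53.7
gripper_force: 35.0
```

Request:
step_arm --plan '[0,0,0,0,0,0,0,0,0,0,0,0]'

```text
time_s: 36.55
ee_pos: [491.3, -338.4, 24.6]
ee_rot: [-180.0, 0.1, 172.4]
force: [-0.3, -1.1, -0.9]
gripper_width: 54.1
gripper_force: 35.0
```

Request:
step_arm --plan '[0,0,0,0,0,0,0,0,0,0,0,0,0,0,0,0,0,0]' --hand 6.6

```text
time_s: 36.8
ee_pos: [490.8, -339.0, 24.4]
ee_rot: [-180.0, 0.1, 172.3]
force: [0.5, 0.0, -0.5]
gripper_width: 65.8
gripper_force: 0.0
```

Request:
step_arm --plan '[0,0,-2,0,0,0,0,0,-3,0,0,0,0,0,-4,0,0,0,0,0,-4,0,0,0,1.88,3.44,-1,0,0,0]'

```text
time_s: 37.22
ee_pos: [482.4, -309.2, 171.1]
ee_rot: [-179.4, 1.0, 172.1]
force: [2.0, 0.1, 1.4]
gripper_width: 66.2
gripper_force: 0.0
```

Request:
step_arm --plan '[1.88,3.44,0,0,0,0,1.88,3.44,0,0,0,0,1.88,3.44,0,0,0,0,1.88,3.44,0,0,0,0,0,0,0,0,0,0]' --hand 8

```text
time_s: 37.63
ee_pos: [416.4, -150.7, 163.8]
ee_rot: [179.8, -0.2, 172.4]
force: [-0.6, -0.2, -0.3]
gripper_width: 80.3
gripper_force: 0.0
```

Request:
step_arm --plan '[0,0,0,0,0,0,0,0,0,0,0,0,0,0,0,0,0,0]'

```text
time_s: 37.88
ee_pos: [421.4, -156.9, 164.2]
ee_rot: [-180.0, 0.1, 172.2]
force: [-0.3, -0.8, -0.4]
gripper_width: 80.3
gripper_force: 0.0
```

```bash
python3 - <<'E'
from h import *
p=viewer.grab_frame("wrist");save(p,"w15");t=viewer.grab_frame("top");save(t,"t15")
find(t,"cover_c",24);find(t,"square1_c",15);find(p,"square1_c",15)
go(420,-155,18,158)
near(p,(420,-155.2))
E
```

```text
cover_c pinpoint 0.65 [245. 259.] [436.9  87. ]
square1_c pinpoint 0.62 [158. 261.] [438.2 322.3]
square1_c pinpoint 0.57 [403. 209.] [ 568.8 -347. ]
at [ 420.7 -156.6  163.7] [180.   -0.  172.2] F [ 0.5  0.  -0.5] t 38.1 w 80.0 | turn 0.248 shift [ 0.12  0.12 14.57] rows 4.0 per row [0.03 0.03 3.64]
lid [422.2, -154.7] rect [ 422.2 -154.7] [49.  48.7] 67.0
```

Request:
step_arm --plan '[0,0,3,0,0,0.088,0,0,3,0,0,0.088,0,0,3,0,0,0.088,-0.06,0.18,3.5,0,0,0,0,0,2,0,0,0]'

```text
time_s: 38.55
ee_pos: [420.5, -154.2, 16.2]
ee_rot: [180.0, -0.2, 157.1]
force: [-0.4, 0.4, -0.7]
gripper_width: 79.9
gripper_force: 0.0
```

Request:
step_arm --plan '[0,0,0,0,0,0,0,0,0,0,0,0]'

```text
time_s: 38.72
ee_pos: [421.5, -154.6, 18.0]
ee_rot: [180.0, -0.1, 157.1]
force: [0.1, 1.1, 0.4]
gripper_width: 79.9
gripper_force: 0.0
```

Request:
step_arm --plan '[0,0,0,0,0,0,0,0,0,0,0,0,0,0,0,0,0,0,0,0,0,0,0,0,0,0,0,0,0,0]' --hand 4.7

```text
time_s: 39.13
ee_pos: [422.0, -154.6, 19.5]
ee_rot: [180.0, 0.1, 157.2]
force: [-0.4, 0.1, 2.1]
gripper_width: 53.9
gripper_force: 35.0
```

Request:
step_arm --plan '[0,0,-2.5,0,0,0,0,0,-3.5,0,0,-0.088,0,0,-4,0,0,-0.088,0,0,0,0,0,-0.088,-0.41,-3.45,0,0,0,0]'

```text
time_s: 39.55
ee_pos: [422.0, -186.3, 121.5]
ee_rot: [179.9, 0.2, 172.7]
force: [0.3, 0.0, -1.0]
gripper_width: 53.6
gripper_force: 35.0
```

Request:
step_arm --plan '[-0.41,-3.45,0,0,0,0,-0.41,-3.45,0,0,0,0,-0.41,-3.45,0,0,0,0,-0.41,-3.45,0,0,0,0,0,0,0,0,0,0]'

```text
time_s: 39.97
ee_pos: [419.5, -334.0, 119.2]
ee_rot: [-179.8, 0.2, 172.1]
force: [0.6, -0.6, -1.1]
gripper_width: 53.4
gripper_force: 35.0
```

Request:
step_arm --plan '[0,0,0,0,0,0,0,0,0,0,0,0,0,0,0,0,0,0]'

```text
time_s: 40.22
ee_pos: [418.5, -326.8, 118.7]
ee_rot: [179.9, -0.1, 172.3]
force: [0.5, 1.0, -1.0]
gripper_width: 53.7
gripper_force: 35.0
```

```bash
python3 - <<'E'
from h import *
p=viewer.grab_frame("wrist");save(p,"w16")
go(419.1,-328.4,23.5,172.3)
a=np.radians(-7.7)
print("pan -x rim corners",[proj(p,(490.5-120*np.cos(a)-sy*70*np.sin(a),-338-120*np.sin(a)+sy*70*np.cos(a),50)) for sy in(1,-1)])
E
```

```text
at [ 418.7 -326.8  118.9] [180.   -0.  172.3] F [ 0.3 -1.1 -0.6] t 40.3 w 53.8 | turn 0.001 shift [-0.06 -0.15  9.54] rows 3.0 per row [-0.02 -0.05  3.18]
pan -x rim corners [array([386.5, 161.7]), array([174.3, 161.7])]
```

View pics/w16.png

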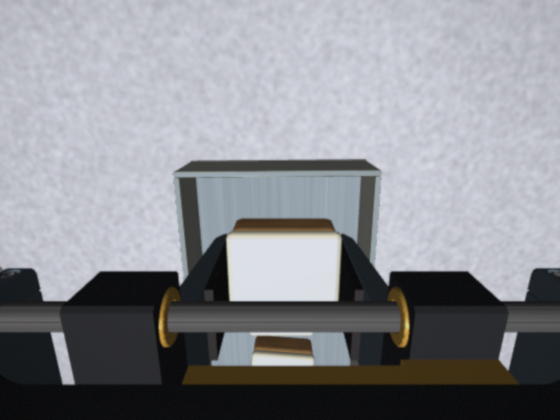

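Request:
step_arm --plan '[-0.3,-0.1,3,0,0,0,0,0,3.5,0,0,0,0,0,2,0,0,0,0,0,1.0,0,0,0,0,0,0,0,0,0]'

```text
time_s: 40.68
ee_pos: [421.3, -327.9, 23.2]
ee_rot: [179.9, -0.1, 172.4]
force: [0.4, -0.5, -0.9]
gripper_width: 53.8
gripper_force: 35.0
```

Request:
step_arm --plan '[0,0,0,0,0,0,0,0,0,0,0,0]'

```text
time_s: 40.85
ee_pos: [422.3, -329.3, 24.6]
ee_rot: [-180.0, 0.1, 172.3]
force: [-0.1, -0.6, -1.1]
gripper_width: 53.6
gripper_force: 35.0
```

Request:
step_arm --plan '[0,0,0,0,0,0,0,0,0,0,0,0,0,0,0,0,0,0]' --hand 6.6

```text
time_s: 41.1
ee_pos: [422.0, -329.7, 24.5]
ee_rot: [-180.0, 0.1, 172.3]
force: [0.4, 0.1, 0.7]
gripper_width: 65.8
gripper_force: 0.0
```

Request:
step_arm --plan '[0,0,-2,0,0,0,0,0,-3,0,0,0,0,0,-4,0,0,0,0,0,-4,0,0,0,0,0,-4,0,0,0]'

```text
time_s: 41.52
ee_pos: [421.3, -329.3, 195.9]
ee_rot: [180.0, -0.0, 172.3]
force: [1.0, -0.8, -1.0]
gripper_width: 66.1
gripper_force: 0.0
```

Request:
step_arm --plan '[0,4.05,0,0,0,0,0,4.05,0,0,0,0,0,4.05,0,0,0,0,0,4.05,0,0,0,0,0,4.05,0,0,0,0]'

```text
time_s: 41.93
ee_pos: [448.7, -127.2, 194.4]
ee_rot: [-180.0, 0.1, 172.2]
force: [0.4, -0.3, 0.5]
gripper_width: 66.3
gripper_force: 0.0
```

Request:
step_arm --plan '[0,4.05,0,0,0,0,0,4.05,0,0,0,0,0,4.05,0,0,0,0,0,4.05,0,0,0,0,0,0,0,0,0,0]'

```text
time_s: 42.35
ee_pos: [471.3, 37.7, 194.3]
ee_rot: [179.8, 0.1, 172.6]
force: [-0.6, -0.6, -0.0]
gripper_width: 66.1
gripper_force: 0.0
```

Request:
step_arm --plan '[0,0,0,0,0,0,0,0,0,0,0,0,0,0,0,0,0,0]'

```text
time_s: 42.6
ee_pos: [470.5, 30.5, 194.0]
ee_rot: [-180.0, 0.0, 172.2]
force: [0.3, 0.1, 0.3]
gripper_width: 66.0
gripper_force: 0.0
```

```bash
python3 - <<'E'
from h import *
p=viewer.grab_frame("wrist");np.savez("w17.npz",**{k:p[k] for k in p if k!="shot"});t=viewer.grab_frame("top");s=viewer.grab_frame("scene")
a=p["img"][:300];b=cv2.resize(t["img"][180:300,230:450],(560,305));cv2.imwrite("pics/m17.png",np.vstack([a,b[:300]])[:,:,::-1])
find(p,"cover_c",24);find(t,"cover_c",24);find(t,"square1_c",15);find(s,"square1_c",19)
go(436,86,24,180)
E
```

```text
cover_c pinpoint 0.96 [338. 151.] [437.2  87.6]
cover_c pinpoint 0.93 [245. 257.] [442.8  85.9]
cover_c pinpoint 0.57 [399. 256.] [ 437.3 -324.5]
cover_c pinpoint 0.26 [160. 180.] [660.5 322.8]
square1_c pinpoint 0.9 [157. 258.] [446.  325.2]
square1_c pinpoint 0.85 [407. 208.] [ 571.1 -357.6]
square1_c pinpoint 0.5 [204. 290.] [358.7 196.1]
square1_c pinpoint 0.72 [174. 353.] [ 565.8 -348.2]
square1_c pinpoint 0.61 [320. 165.] [454.2 314.7]
at [470.7  31.  194. ] [180.    0.  172.2] F [ 0.3  0.2 -0.2] t 43.0 w 66.2 | turn -0.136 shift [ 3.47  5.5  17.  ] rows 5.0 per row [0.69 1.1  3.4 ]
```

View pics/m17.png

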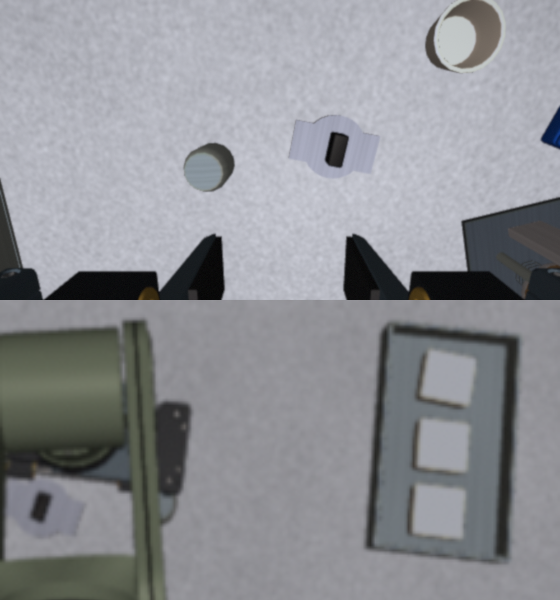

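```bash
python3 - <<'E'
from h import *
p=dict(np.load("w17.npz"))
c=[ray(p,u,10)[:2] for u in((298,120),(289,159),(378,135),(372,174))]
L=(c[0]+c[1])/2;Rr=(c[2]+c[3])/2;d=Rr-L;print(c,"mid",(L+Rr)/2,"len",np.linalg.norm(d),"axis",np.degrees(np.arctan2(d[1],d[0])))
for e in(c[0]-c[1],c[2]-c[3]): print("end edge",np.degrees(np.arctan2(e[1],e[0])))
# bar top: dark pixels
g=p["img"].max(2);m=np.zeros_like(g);m[120:180,310:365]=(g[120:180,310:365]<60)
k=max(cv2.findContours(m.astype(np.uint8),0,1)[0],key=cv2.contourArea)
w=np.array([ray(p,q[0],38)[:2] for q in k],np.float32);print("bar",cv2.minAreaRect(w))
go(437,87,150,180)
E
```

```text
[array([404.1,  54.2]), array([440.1,  40.7]), array([428.7, 129.7]), array([466.5, 121.6])] mid [434.85  86.55] len 82.25259874314001 axis 71.93952806380082
end edge 159.44395478041653
end edge 167.90524292298792
bar ((433.2000427246094, 84.15000915527344), (15.526782989501953, 28.934816360473633), 71.56503295898438)
at [470.7  31.  194. ] [180.    0.  172.2] F [ 0.3  0.2 -0.2] t 43.0 w 66.2 | turn -0.136 shift [3.37 5.6  4.4 ] rows 2.0 per row [1.68 2.8  2.2 ]
```

Request:
step_arm --plan '[0,0,0,0,0,0.089,0,0,0,0,0,0.089,2.53,2.1,2,0,0,0,2.53,2.1,2.4,0,0,0,0,0,0,0,0,0]'

```text
time_s: 43.37
ee_pos: [429.4, 89.1, 146.2]
ee_rot: [-179.8, -0.6, 162.2]
force: [-0.8, -0.4, -0.4]
gripper_width: 66.5
gripper_force: 0.0
```

Request:
step_arm --plan '[0,0,0,0,0,0,0,0,0,0,0,0,0,0,0,0,0,0]'

```text
time_s: 43.62
ee_pos: [436.8, 86.8, 150.8]
ee_rot: [179.9, 0.1, 162.0]
force: [-0.5, 0.3, 0.3]
gripper_width: 65.8
gripper_force: 0.0
```

```bash
python3 - <<'E'
from h import *
p=viewer.grab_frame("wrist");np.savez("w18.npz",**{k:p[k] for k in p if k!="shot"})
a=p["img"][100:300,180:380];cv2.imwrite("pics/w18.png",cv2.resize(a,(600,600),interpolation=cv2.INTER_CUBIC)[:,:,::-1])
find(p,"cover_c",24)
go(435.5,86.5,30,162)
E
```

```text
cover_c pinpoint 0.9 [281. 203.] [434.5  85.8]
at [436.6  86.7 150.7] [1.799e+02 1.000e-01 1.620e+02] F [ 0.4 -0.3 -0.8] t 43.7 w 66.2 | turn 0.0 shift [ 0.1  -0.05 12.07] rows 3.0 per row [ 0.03 -0.02  4.02]
```

View pics/w18.png

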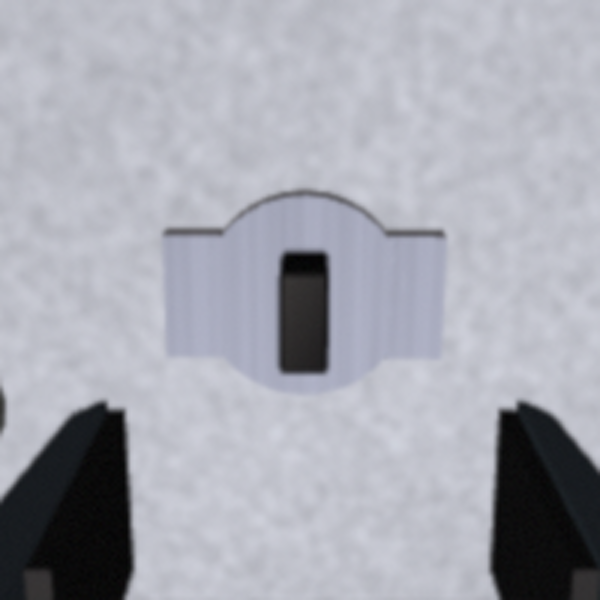

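```bash
python3 - <<'E'
from h import *
p=dict(np.load("w18.npz"));f=lambda a,b,z:ray(p,(180+a/3-.33,100+b/3-.33),z)[:2]
print("bar top",f(304,322,38),"teeth",(f(164,233,10)+f(445,235,10)+f(167,357,10)+f(441,358,10))/4,"disc",(f(304,191,10)+f(304,393,10))/2, "len",np.linalg.norm(f(304,191,10)-f(304,393,10)),"bar len",f(304,272,38),f(304,372,38))
E
```

```text
bar top [433.8  86.3] teeth [434.25  86.05] disc [433.7   86.15] len 62.51887714922588 bar len [420.4  90.7] [447.6  81.8]
```

Request:
step_arm --plan '[0.23,-0.15,3.5,0,0,0,0,0,4,0,0,0,0,0,3.5,0,0,0,0,0,1.35,0,0,0,0,0,0,0,0,0]' --hand 4.5

```text
time_s: 44.13
ee_pos: [432.5, 85.9, 25.6]
ee_rot: [-179.9, -0.1, 162.0]
force: [0.1, 0.6, 0.4]
gripper_width: 45.1
gripper_force: 0.0
```

Request:
step_arm --plan '[0,0,0,0,0,0,0,0,0,0,0,0,0,0,0,0,0,0]'

```text
time_s: 44.38
ee_pos: [433.5, 86.2, 26.8]
ee_rot: [180.0, 0.1, 162.0]
force: [0.5, -0.3, 0.7]
gripper_width: 45.4
gripper_force: 0.0
```

Request:
step_arm --plan '[0,0,0,0,0,0,0,0,0,0,0,0,0,0,0,0,0,0,0,0,0,0,0,0,0,0,0,0,0,0]' --hand 0.8 --newtons 50

```text
time_s: 44.8
ee_pos: [432.8, 86.5, 26.5]
ee_rot: [180.0, 0.0, 162.1]
force: [-0.4, -0.1, -0.2]
gripper_width: 14.5
gripper_force: 0.5
```

Request:
step_arm --plan '[0,0,0,0,0,0,0,0,0,0,0,0]'

```text
time_s: 44.97
ee_pos: [432.8, 86.5, 26.5]
ee_rot: [180.0, 0.0, 162.1]
force: [0.4, 0.0, 1.2]
gripper_width: 13.8
gripper_force: 50.0
```

Request:
step_arm --plan '[0,0,-2,0,0,0,0,0,-4,0,0,0,0,0,-4,0,0,0,0,0,-4,0,0,0,0,0,-4,0,0,0]'

```text
time_s: 45.38
ee_pos: [432.0, 86.4, 208.1]
ee_rot: [-180.0, -0.0, 162.1]
force: [2.4, -0.4, -2.1]
gripper_width: 13.7
gripper_force: 50.0
```

Request:
step_arm --plan '[0,0,-4,0,0,-0.11,0,0,0,0,0,-0.11,0,0,0,0,0,-0.11,0,0,0,0,0,-0.108,0,0,0,0,0,0]'

```text
time_s: 45.8
ee_pos: [432.5, 86.4, 246.3]
ee_rot: [180.0, -0.0, -172.7]
force: [-0.1, 0.0, -0.8]
gripper_width: 13.9
gripper_force: 50.0
```

```bash
python3 - <<'E'
from h import *
p=viewer.grab_frame("wrist");save(p,"w19")
go(597.8,283.3,247,-172.9)
E
```

```text
at [432.4  86.4 246.2] [ 180.   -0. -173.] F [ 0.4 -0.4 -1.1] t 45.9 w 13.5 | turn -0.001 shift [-18.84  17.49  -0.08] rows 7.0 per row [-2.69  2.5  -0.01]
```

View pics/w19.png

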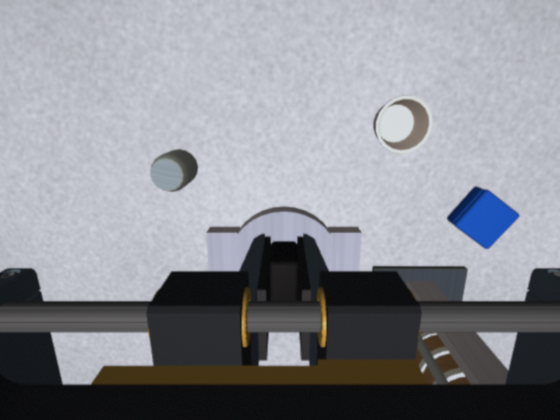

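Request:
step_arm --plan '[-2.68,2.5,0,0,0,0,-2.68,2.5,0,0,0,0,-2.68,2.5,0,0,0,0,-2.68,2.5,0,0,0,0,-2.68,2.5,0,0,0,0]'

```text
time_s: 46.27
ee_pos: [550.8, 228.6, 245.8]
ee_rot: [-180.0, -0.1, -173.0]
force: [0.8, -1.0, -1.2]
gripper_width: 14.1
gripper_force: 50.0
```

Request:
step_arm --plan '[-2.68,2.5,0,0,0,0,-2.66,2.48,0,0,0,0,0,0,0,0,0,0,0,0,0,0,0,0,0,0,0,0,0,0]'

```text
time_s: 46.68
ee_pos: [596.3, 282.9, 245.4]
ee_rot: [-179.9, -0.1, -172.9]
force: [0.3, -0.3, -1.8]
gripper_width: 13.8
gripper_force: 50.0
```

Request:
step_arm --plan '[0,0,0,0,0,0,0,0,0,0,0,0]'

```text
time_s: 46.85
ee_pos: [596.3, 282.2, 247.0]
ee_rot: [-180.0, 0.0, -172.9]
force: [-1.2, -0.3, -1.1]
gripper_width: 13.6
gripper_force: 50.0
```

```bash
python3 - <<'E'
from h import *
s=sensors.state();p=viewer.grab_frame("wrist");save(p,"w20")
T=R.from_euler('xyz',s["ee_rot"],degrees=True).as_matrix()
print("disc -x edge row for offsets",[(o,proj(p,s["ee_pos"]+T@[31+o,0,17])) for o in(-2,-1,0,1)])
print("rods expected",[proj(p,(597.7+a*np.cos(.124)-b*np.sin(.124),283.3+a*np.sin(.124)+b*np.cos(.124),195)) for a in(-26.5,26.5) for b in(-26.5,26.5)])
cv2.imwrite("pics/w20c.png",cv2.resize(p["img"][170:290,190:380],None,fx=4,fy=4,interpolation=cv2.INTER_CUBIC)[:,:,::-1])
go(596.8,283.3,225,-172.9)
E
```

```text
disc -x edge row for offsets [(-2, array([282.5, 210.9])), (-1, array([282.5, 209.1])), (0, array([282.5, 207.3])), (1, array([282.5, 205.5]))]
rods expected [array([242.1, 200.6]), array([326. , 200.5]), array([244.9, 276.1]), array([323.2, 276. ])]
at [596.4 282.3 247.1] [ 180.     0.  -172.9] F [-0.1  0.  -1.9] t 46.9 w 13.5 | turn -0.0 shift [-0.05  0.09  2.21] rows 1.0 per row [-0.05  0.09  2.21]
```

View pics/w20c.png

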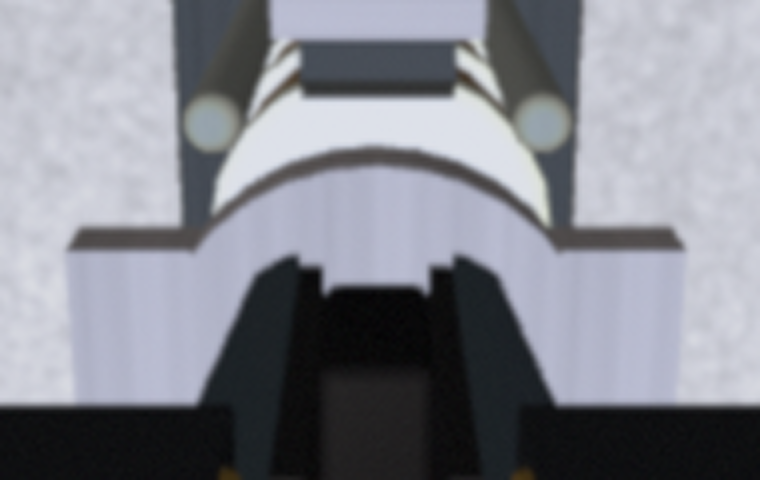

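Request:
step_arm --plan '[0.03,0.03,1,0,0,0,0,0,1,0,0,0,0,0,0.6,0,0,0,0,0,0,0,0,0,0,0,0,0,0,0]'

```text
time_s: 47.32
ee_pos: [596.2, 283.3, 219.5]
ee_rot: [-180.0, -0.1, -172.8]
force: [0.8, -0.1, -0.7]
gripper_width: 13.8
gripper_force: 50.0
```

Request:
step_arm --plan '[0,0,0.4,0,0,0,0,0,0,0,0,0,0,0,0,0,0,0]'

```text
time_s: 47.57
ee_pos: [596.6, 283.6, 216.4]
ee_rot: [180.0, 0.0, -172.8]
force: [0.3, 0.0, -0.7]
gripper_width: 13.7
gripper_force: 50.0
```

Request:
step_arm --plan '[0,0,0.4,0,0,0,0,0,0,0,0,0,0,0,0,0,0,0]'

```text
time_s: 47.82
ee_pos: [596.5, 283.5, 212.2]
ee_rot: [-180.0, -0.0, -172.8]
force: [-0.6, 0.2, -1.2]
gripper_width: 13.8
gripper_force: 50.0
```

Request:
step_arm --plan '[0,0,0.3,0,0,0,0,0,0.3,0,0,0,0,0,0.3,0,0,0,0,0,0,0,0,0]'

```text
time_s: 48.15
ee_pos: [596.6, 283.7, 203.2]
ee_rot: [180.0, 0.0, -172.8]
force: [0.1, 0.7, -0.4]
gripper_width: 14.1
gripper_force: 50.0
```

Request:
step_arm --plan '[0,0,0.4,0,0,0,0,0,0.4,0,0,0,0,0,0.4,0,0,0,0,0,0,0,0,0]'

```text
time_s: 48.48
ee_pos: [596.8, 283.6, 190.7]
ee_rot: [180.0, 0.0, -172.8]
force: [1.0, 0.4, 1.9]
gripper_width: 14.0
gripper_force: 50.0
```

Request:
step_arm --plan '[0,0,0.4,0,0,0,0,0,0.4,0,0,0,0,0,0,0,0,0,0,0,0,0,0,0]'

```text
time_s: 48.82
ee_pos: [596.7, 283.6, 183.0]
ee_rot: [-180.0, -0.0, -172.8]
force: [1.0, -0.1, 1.5]
gripper_width: 13.7
gripper_force: 50.0
```

Request:
step_arm --plan '[0,0,0,0,0,0,0,0,0,0,0,0,0,0,0,0,0,0]' --hand 3.5

```text
time_s: 49.07
ee_pos: [596.3, 283.5, 183.4]
ee_rot: [-180.0, -0.0, -172.8]
force: [-0.6, 0.0, 2.0]
gripper_width: 30.9
gripper_force: 0.8
```

Request:
step_arm --plan '[0,0,-3,0,0,0,0,0,-3,0,0,0,0,0,-4,0,0,0,4,0,0,0,0,0,4,0,0,0,0,0]'

```text
time_s: 49.48
ee_pos: [519.0, 274.3, 286.0]
ee_rot: [179.9, 0.4, -172.9]
force: [-0.9, 0.9, -0.6]
gripper_width: 34.9
gripper_force: 0.0
```

Request:
step_arm --plan '[4,0,0,0,0,0,4,0,0,0,0,0,0,0,0,0,0,0,0,0,0,0,0,0,0,0,0,0,0,0]'

```text
time_s: 49.9
ee_pos: [438.1, 263.7, 283.8]
ee_rot: [180.0, 0.1, -172.8]
force: [0.8, 0.4, -0.6]
gripper_width: 35.2
gripper_force: 0.0
```

```bash
python3 - <<'E'
from h import *
s=viewer.grab_frame("scene");t=viewer.grab_frame("top")
a=cv2.resize(s["img"][110:225,310:425],(600,600),interpolation=cv2.INTER_CUBIC);cv2.imwrite("pics/m21.png",a[:,:,::-1]);save(t,"t21")
find(s,"cover_c",184);find(t,"cover_c",184);print("exp",proj(s,(597.7,283.3,184)),proj(t,(597.7,283.3,184)))
print(sensors.state()["time_s"])
E
```

```text
cover_c pinpoint 0.84 [368. 138.] [596.3 296.5]
cover_c pinpoint 0.67 [156. 188.] [599.5 286.2]
exp [365.8 140.8] [157.5 188.2]
50.1
```

View pics/m21.png

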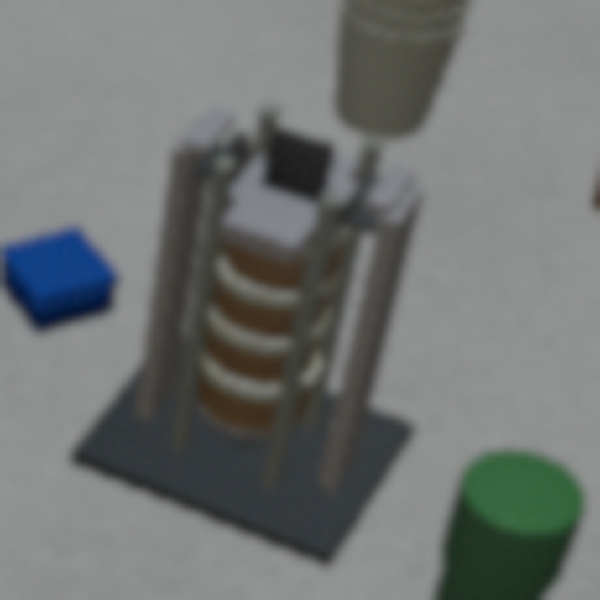

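```bash
python3 - <<'E'
from h import *
s=viewer.grab_frame("scene")
a=.124;f=lambda x,y,z:((proj(s,(597.7+x*np.cos(a)-y*np.sin(a),283.3+x*np.sin(a)+y*np.cos(a),z))-[310,110])*600/115).round()
for dz in(0,23): print(dz,"tooth edge top",f(-19,-42,170+dz),f(19,-42,170+dz),"bar top",f(-15,0,198+dz),f(15,0,198+dz))
print("rod tops",f(-26.5,-26.5,195),f(26.5,-26.5,195),"bracket tops",f(-53,0,190),f(53,0,190))
E
```

```text
0 tooth edge top [214. 217.] [289. 243.] bar top [267. 126.] [326. 146.]
23 tooth edge top [221. 176.] [297. 202.] bar top [274.  85.] [334. 103.]
rod tops [221. 151.] [326. 186.] bracket tops [191. 117.] [400. 185.]
```

```bash
python3 -c "
from workcell import env;print(env.job_done())"
```

```text
the job is handed in; nothing more can be done
None
```

I handed the job in at about 50 s. All four round pots are caught in the dispenser, the keyed cover is pressed home over them, and the three square pots stand flat in the pan. I viewed 18 pictures, which is over the limit of 14.

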